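Pack the sample jars, roll the carton into the bay and hang up the jug

TASK

Clear the bench after the lesson: stand every sample jar from the white mat upright in the carton, one to a compartment, and then push the full carton along the rollers into the bay until it is up against the stop, gently and without lifting it off the rollers. Also hang the white jug by its handle on the hook of the drying stand, and leave the other glassware and tools on the bench where they are.

Things in the scene. Friction and masses are not known exactly. Their poses are not given: they have to be found in the camera images.
- track: Fixed roller track, 430 mm (its x) by 154 mm: 14 free steel rollers (20 mm dia., pitch 29 mm, axes along y, slight drag), tops 42 mm above the bench. Guide rails to 50 mm high leave the carton 5 mm play each side. Track x = 10 to 205 mm is the bay, side walls 84 mm high. Origin: bench level under mid-track; x points along the track into the bay. Carton home: its origin at track x = 109 mm.
- bay_stop: Rigid grey stop plate across the far end of the bay, 154 mm wide, top 84 mm above the bench. Origin: at bench level, in the middle of the face that the carton meets (track x = 205 mm); axes as the track's.
- carton: Open cardboard carton, 192 (its x) by 128 by 46 mm high, floor 4 mm, about 250 g. Thick dividers as high as its walls (outer 8 mm, inner 16 mm) leave 6 compartments 48 mm square, centred at x = -64, 0, 64 and y = -32, 32 mm. Origin: centre of its underside. Starts on the rollers at the track's near, open end, its x along the track's x; about 1.5 N rolls it along.
- mat: Fixed flat white plastic bench mat, 270 mm (its x) by 160 mm, 3 mm thick, without a rim, on which the jars stand at the start. Origin: centre of its underside.
- jug: White plastic jug on the bench, 60 mm outer diameter, 90 mm high, open top, wall 3 mm, 100 g. Origin: centre of its underside, z up. Handle on its +y side: a squared loop of 8 mm round bar in the jug's y-z plane, arms 24 and 76 mm above the foot, outer bar 66 mm from the jug's axis (bar centre lines); the opening is 32 by 44 mm high.
- jug_handle (a point): Centre of the opening of the jug's handle, 46 mm from the jug's axis and 50 mm above its foot; axes as the jug's (a rod passes through the loop along x).
- stand: Fixed drying stand: white base 150 by 110 by 16 mm, upright 12 mm steel rod at its origin, 232 mm high, and one hook: an 8 mm round rod, centre line 220 mm above the bench, that leaves the upright along the stand's -x (towards the robot) for 92 mm, then turns up; the tip is at stand x = -104 mm, its top 18 mm above the centre line. Origin: bench level under the upright.
- hook (a point): Point on the centre line of the hook's level part, 55 mm from the upright towards the tip, 220 mm above the bench; axes as the stand's (the hook points along -x).
- wash_bottle: Bystander: white squeeze bottle, 60 mm diameter, 110 mm high. Origin: centre of its underside.
- cylinder: Bystander: measuring cylinder, 28 mm tube on a 66 mm foot, 115 mm high. Origin: centre of its underside.
- beaker: Bystander: white plastic beaker without handle, 64 mm rim, 70 mm high. Origin: centre of its underside.
- petri: Bystander: flat closed glass dish, 84 mm diameter, 14 mm high. Origin: centre of its underside.
- spatula: Bystander: blue plastic spatula, 170 mm long, lying flat on the bench.
- jar0: Sample jar: amber body with a black screw cap, plain cylinder 40 mm in diameter and 75 mm high, about 120 g, heavy at the bottom, standing upright on the white mat; all jars are alike and four to six are present. Origin: centre of its underside, z towards the cap.
- jar1: Sample jar: amber body with a black screw cap, plain cylinder 40 mm in diameter and 75 mm high, about 120 g, heavy at the bottom, standing upright on the white mat; all jars are alike and four to six are present. Origin: centre of its underside, z towards the cap.
- jar2: Sample jar: amber body with a black screw cap, plain cylinder 40 mm in diameter and 75 mm high, about 120 g, heavy at the bottom, standing upright on the white mat; all jars are alike and four to six are present. Origin: centre of its underside, z towards the cap.
- jar3: Sample jar: amber body with a black screw cap, plain cylinder 40 mm in diameter and 75 mm high, about 120 g, heavy at the bottom, standing upright on the white mat; all jars are alike and four to six are present. Origin: centre of its underside, z towards the cap.
- jar4: Sample jar: amber body with a black screw cap, plain cylinder 40 mm in diameter and 75 mm high, about 120 g, heavy at the bottom, standing upright on the white mat; all jars are alike and four to six are present. Origin: centre of its underside, z towards the cap.
- jar5: Sample jar: amber body with a black screw cap, plain cylinder 40 mm in diameter and 75 mm high, about 120 g, heavy at the bottom, standing upright on the white mat; all jars are alike and four to six are present. Origin: centre of its underside, z towards the cap.

How it is judged:
By the outcome, as a careful person would: the job done as asked, in the order asked, and still so for the second after the job is handed in, with the robot touching nothing.
Of jar0, jar1, jar2, jar3, jar4, jar5 only 4 to 6 are there at a start; the rules pass over those that are not, and their reading is None.
At some moment in a run one of jar0, jar1, jar2, jar3, jar4, jar5 may be knocked a few centimetres aside while the robot is not near it.
It also fails if it takes over 210 s, if anything falls off the work surface, if the arm or the gripper's body presses on something with over 40 N, if the wrist force passes 120 N, or if a joint passes its speed limit or range.

ROBOT

A 7-joint arm with a two-finger parallel gripper is mounted at the origin on the work surface. World frame = base frame: x ahead of the robot, y to its left, z up, the work surface at z = 0. Lengths are in mm, angles in rad, forces in N, time in s.
With the tool pointing down it reaches from about 425 to 875 mm from the base axis. Payload 9.9 kg.
Tool frame: the origin (TCP) lies midway between the tips of the shut fingers; the grasp point (between the pads) lies 19 mm behind it (tcp_to_grasp is the distance from the TCP to the grasp point, in mm); z points along the fingers, y is the direction in which the jaws open and shut (so a half turn about z gives the same grasp; the last joint's range is limited). The gripper opens to 85 mm and grips with 20 to 120 N. Pads are 22 mm wide; open, the fingers measure 114 mm over their backs; the gripper's body (76 mm by 85 mm) begins 54 mm behind the grasp point. The pads swing forward as they close: fully open they stand 13 mm farther back than shut.
Start: joints at [1.054, 0.576, 0.025, 1.437, -0.015, 1.129, -0.057], TCP at [283.109, -612.763, 231.289] pointing down, gripper open.
Joint ranges: [-2.76, 2.76], [-0.34, 2.15], [-1.52, 1.57], [0.19, 2.46], [-1.09, 4.23], [0.17, 1.99], [-2.82, 2.82]. Speed limits (rad/s): [2.22, 2.22, 3.01, 3.01, 3.14, 3.14, 3.14].

INTERFACE

Orientations are given as a 3x3 rotation matrix whose columns are the frame's x, y, z axes.
In Python, from plant import observe, get_image, camera_model, finish_job, tcp_to_grasp gives the robot as it stands.
- The arm moves only by the tool play_rows, never from a script. Its argument "deltas" is text: rows parted by semicolons, each of 6 numbers parted by spaces: the shift along the tool's x, y, z as a fraction of full scale, then the turn, a rotation vector about the tool's x, y, z as a fraction of full scale. In form: dx dy dz wx wy wz; .... A call has 1 to 5 rows; each row is the pose to reach, as a shift and turn from the pose commanded when the call began, along the tool's axes at that moment; what a row does not reach only later rows make up. Full scale, the value 1, is 0.12 m for a shift and 2 rad for a turn. A row lasts 1/10 s, in which the tool goes at most 50 mm and 8.59 degrees, less where a joint would pass 70% of its speed; a pose out of reach is approached as far as the arm can. A call with a number of a shift or a turn outside -1 to 1 is refused whole. A call with a gripper value outside its range is refused whole. "fingers" is the opening, from -1 (shut) to 1 (fully open), so that 0 is half open, set as the call begins (left out, the last holds). The fingers move at their own pace and stop on an object; "newtons" is the grip in N (left out, the last holds). Time passes only in rows, so rows that repeat a pose let the fingers close. It gives the time, the measured TCP pose, the force and the opening at its end, in the units of the state.
- observe(): the state, without advancing time (a new reading comes with each control period).
- get_image(name): name is "side" or "top" or "wrist"; returns the picture (480x640x3 uint8, red, green, blue); there is no depth.
- camera_model(name): a dict with "fov_y" (degrees; the focal length in pixels is half the picture's height over the tangent of half this angle, whatever the lens; pixels are square), "cx", "cy" (the principal point, pixels), "dist" ([k1, k2, p1, p2, k3] as OpenCV has them; the pictures are not rectified), "camera_from_world" (4x4, takes a point from world to camera coordinates); the wrist camera has in their place "T_tool_cam" (4x4, takes a point from camera to tool coordinates, whose origin is the TCP and whose axes are the flange's). Camera axes: x right, y up, looking along -z (the intrinsics and any distortion apply to the point x, -y, -z); pixel columns grow to the right and rows downward; lengths in mm; the calibration is good to about 2 mm. A picture is of the moment at which its call begins: read the wrist's pose just before it. camera_model takes no time and is no camera call.
- finish_job(): hands the job in, once; it reports no verdict.
The state is a dict: "clock": time; "q": joint angles; "joint_velocities": joint speeds; "joint_torque": joint torques, N m; "position": TCP position; "tcp_rot": TCP orientation; "ft_force": force on the tool from outside, world axes, zero at the start; "ft_torque": the same for the moment, N m; "grip_width": finger opening in mm.
Only numpy, scipy, OpenCV 4.12 (cv2) and the standard library are available. Lean on these libraries where they do the work, as an engineer would, in place of code of your own. Each camera call takes 0.05 s, during which the arm holds its last target.

## Working session

There is one attempt and no reset: what is moved stays moved. The work goes in short steps, Python scripts to look and compute and a tool call to move; the robot and the scene stay as the last step left them, time stands still between calls to the robot, and variables do not carry over. Pictures are saved under pics/ and viewed, and the job is handed in when it is done.

Besides the shell and the picture viewer there is one more tool, called by a JSON object that holds its "api" and its "payload", one argument or row to a line. play_rows: Moves the arm, as the interface text tells. Shift numbers are shares of 0.12 m and turn numbers shares of 2 rad, none past 1 either way. Its arguments: {"type":"object","properties":{"deltas":{"type":"string"},"fingers":{"type":"number"},"newtons":{"type":"number"}},"required":["deltas"]}

```bash
ls; mkdir -p pics
python3 - <<'E'
from plant import *
import cv2,json
print({k:(v if not hasattr(v,'tolist') else v.tolist()) for k,v in observe().items()})
for n in("side","top","wrist"):
    m=camera_model(n);print(n,m)
    cv2.imwrite(f"pics/a_{n}.png",get_image(n)[:,:,::-1])
print(tcp_to_grasp)
E
```

```text
pics
{'clock': 0.0, 'q': [1.0541862929348498, 0.5765272979315984, 0.024841245296806428, 1.4379256626959211, -0.014998226294996897, 1.1290011218815137, -0.05650067729878763], 'joint_velocities': [0.0006817595388217687, -0.002564615008216593, 0.0006049249627711139, -4.046553651987147e-05, -0.00186422276006353, -0.001220126462146138, 0.00027595385191254453], 'joint_torque': [-0.00028138758352724835, -76.57595157623291, 2.2497785836458206, -28.5965234041214, 0.015300490194931626, 0.012816376111004502, -7.4132393024228804e-06], 'position': [282.9219510202842, -612.3356877393013, 230.43960393329107], 'tcp_rot': [[0.9077754708348825, 0.41945569836242363, -0.0007820881016010386], [0.4194564182930742, -0.9077742631758624, 0.00148333012705063], [-8.776817582541966e-05, -0.0016745825783741717, -0.9999985940339795]], 'ft_force': [0.24328621433751932, -0.034282933622291956, 0.5830161108774097], 'ft_torque': [-0.009345238872714724, -0.015930691430691174, -0.003279022342963229], 'grip_width': 85.3435630858413}
side {'fov_y': 52.11830179829368, 'cx': 317.74521556451015, 'cy': 237.00340162180365, 'di
[... 809 characters left out ...]
68404e-01,  2.00800086e-02,  9.85842312e-01,
        -1.41506789e+03],
       [ 0.00000000e+00,  0.00000000e+00,  0.00000000e+00,
         1.00000000e+00]])}
wrist {'fov_y': 59.23422201066301, 'cx': 314.5089686822459, 'cy': 238.75563288573136, 'dist': array([-0.03924864,  0.        ,  0.        ,  0.        ,  0.        ]), 'T_tool_cam': array([[-5.38518223e-04,  9.57799293e-01,  2.87437339e-01,
         7.25829014e+01],
       [ 9.99999633e-01,  3.24415346e-04,  7.92497028e-04,
         1.08750651e-01],
       [ 6.65804010e-04,  2.87437660e-01, -9.57799117e-01,
        -1.44377755e+02],
       [ 0.00000000e+00,  0.00000000e+00,  0.00000000e+00,
         1.00000000e+00]])}
18.700000000000003
```

View pics/a_top.png

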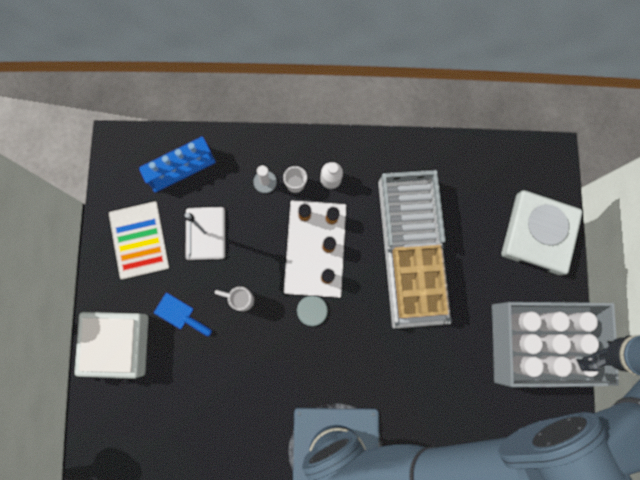

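View pics/a_side.png

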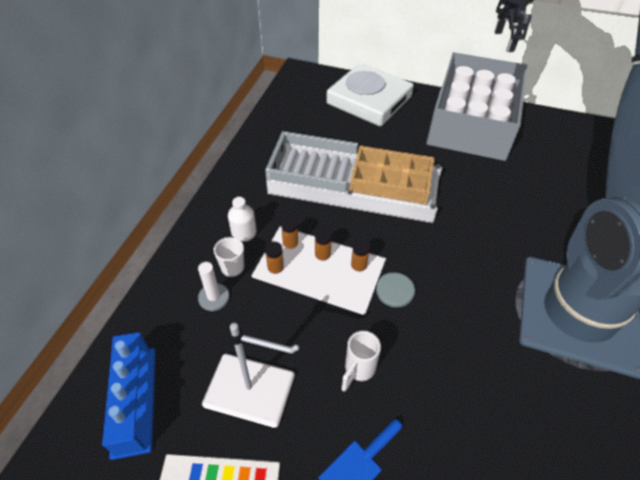

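View pics/a_wrist.png

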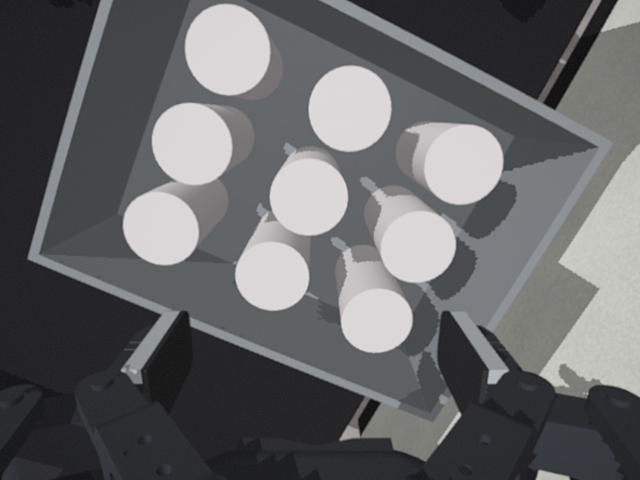

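The scene has four jars on the mat, at about (305,212), (332,215), (329,244) and (328,276) in the top view. The carton is at (420,280), the jug at (238,298) with its handle to the left, and the stand at (205,233). I'll measure these next.

```bash
cat > h.py <<'E'
from plant import *
import numpy as np, cv2
def K(m): f=240/np.tan(np.radians(m["fov_y"])/2); return np.array([[f,0,m["cx"]],[0,f,m["cy"]],[0,0,1]])
def w2c(name,obs=None):
    m=camera_model(name)
    if name!="wrist": return m,np.array(m["camera_from_world"])
    o=obs or observe(); T=np.eye(4);T[:3,:3]=o["tcp_rot"];T[:3,3]=o["position"]
    return m,np.linalg.inv(T@np.array(m["T_tool_cam"]))
def rays(name,px,obs=None):
    m,C=w2c(name,obs); p=cv2.undistortPoints(np.array(px,float).reshape(-1,1,2),K(m),np.array(m["dist"])).reshape(-1,2)
    d=np.c_[p[:,0],-p[:,1],-np.ones(len(p))]@C[:3,:3]; o=-C[:3,:3].T@C[:3,3]
    return o,d/np.linalg.norm(d,axis=1)[:,None]
def onz(name,px,z,obs=None):
    o,d=rays(name,px,obs); return o+d*((z-o[2])/d[:,2])[:,None]
def proj(name,P,obs=None):
    m,C=w2c(name,obs); q=np.array(P,float).reshape(-1,3)@C[:3,:3].T+C[:3,3]
    q=q*[1,-1,-1]; return cv2.projectPoints(q,np.zeros(3),np.zeros(3),K(m),np.array(m["dist"]))[0].reshape(-1,2)
def tri(pa,pb,a="top",b="side"):
    o1,d1=rays(a,[pa]);o2,d2=rays(b,[pb]);d1=d1[0];d2=d2[0]
    s=np.linalg.lstsq(np.c_[d1,-d2],o2-o1,rcond=None)[0];A=o1+d1*s[0];B=o2+d2*s[1];return (A+B)/2,np.linalg.norm(A-B)
def shot(name,tag):
    o=observe();im=get_image(name)[:,:,::-1].copy();cv2.imwrite(f"pics/{tag}.png",im);return im,o
def go(pos,yaw=None,pt=None):
    """tool-frame delta to bring TCP to pos with tool down & tool x axis at yaw (world)"""
    from scipy.spatial.transform import Rotation as Ro
    o=observe();R=np.array(o["tcp_rot"]);d=R.T@(np.array(pos)-o["position"])/120
    w=np.zeros(3)
    if yaw is not None:
        T=np.array([[np.cos(yaw),np.sin(yaw),0],[np.sin(yaw),-np.cos(yaw),0],[0,0,-1.]])
        w=Ro.from_matrix(R.T@T).as_rotvec()/2
    print("delta",np.round(d,3),np.round(w,3))
def st():
    o=observe();R=np.array(o["tcp_rot"]);print("t",round(o["clock"],1),"p",np.round(o["position"],1),"yaw",round(float(np.arctan2(R[1,0],R[0,0])),3),"tilt",np.round(R[:,2],3),"F",np.round(o["ft_force"],1),"w",round(o["grip_width"],1))
E
python3 - <<'E'
from h import *
im=cv2.imread("pics/a_top.png")
hsv=cv2.cvtColor(im,cv2.COLOR_BGR2HSV)
# carton tan
m=((hsv[...,0]>8)&(hsv[...,0]<25)&(hsv[...,1]>80)&(hsv[...,2]>110)).astype(np.uint8);m[:,:370]=0;m[:200]=0
n,l,s,c=cv2.connectedComponentsWithStats(cv2.morphologyEx(m,cv2.MORPH_CLOSE,np.ones((25,25))));i=1+s[1:,4].argmax();print(s[i])
r=cv2.minAreaRect(np.argwhere(l==i)[:,::-1].astype(np.float32));b=cv2.boxPoints(r);print(b.round(1));print(onz("top",b,88).round(1), onz("top",[r[0]],88).round(1))
# mat white quad
m=((hsv[...,1]<40)&(hsv[...,2]>150)).astype(np.uint8);m[:,:270]=0;m[:,360:]=0;m[:195]=0;m[305:]=0
r=cv2.minAreaRect(np.argwhere(m>0)[:,::-1].astype(np.float32));b=cv2.boxPoints(r);print("mat",b.round(1));print(onz("top",b,3).round(1))
# caps dark in mat
for z,px in [(78,[(305,209),(333,211),(329,241),(328,273)])]:
    print(onz("top",px,z).round(1))
big=cv2.resize(im[190:310,270:360],None,fx=6,fy=6,interpolation=cv2.INTER_CUBIC);cv2.imwrite("pics/b1.png",big[:600])
big=cv2.resize(im[190:330,150:270],None,fx=5,fy=4.2,interpolation=cv2.INTER_CUBIC);cv2.imwrite("pics/b2.png",big)
E
```

```text
[ 393  245   55   73 3403]
[[392.1 247.7]
 [440.9 242.9]
 [447.7 313.5]
 [398.9 318.3]]
[[ 556.  -143.6   88. ]
 [ 571.8 -279.6   88. ]
 [ 378.5 -293.8   88. ]
 [ 364.4 -160.4   88. ]] [[ 466.7 -219.    88. ]]
mat [[282.6 302.8]
 [289.9 199.8]
 [346.7 203.8]
 [339.4 306.9]]
[[405.1 155.4   3. ]
 [706.4 141.2   3. ]
 [697.7 -25.8   3. ]
 [396.3  -6.2   3. ]]
[[661.9  96.9  78. ]
 [657.9  18.9  78. ]
 [573.   29.2  78. ]
 [484.4  31.   78. ]]
```

View pics/b1.png

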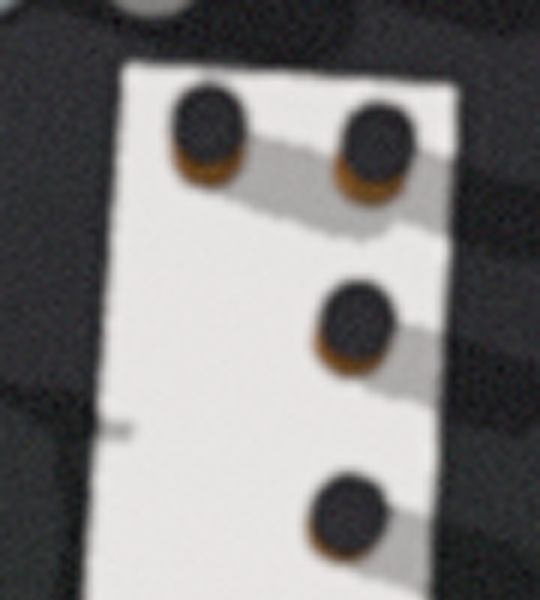

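View pics/b2.png

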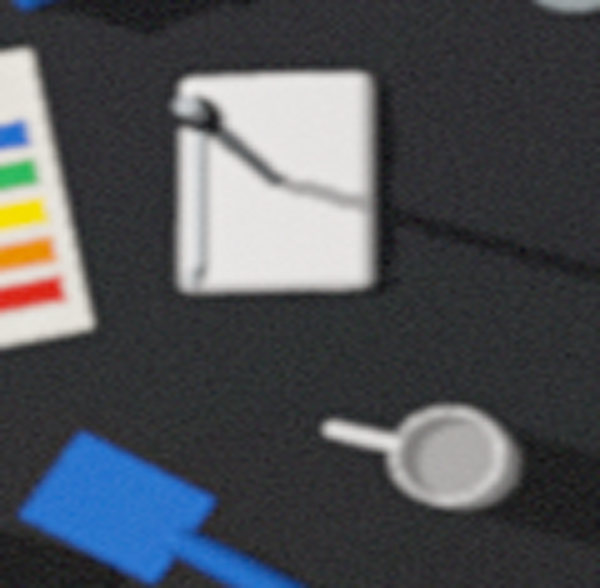

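{"api": "play_rows", "payload": {
  "deltas": "0.2 -0.2 -0.2 0 0 -0.07; 0.5 -0.4 -0.5 0 0 -0.145; 0.75 -0.6 -0.7 0 0 -0.22; 0.9 -0.77 -0.75 0 0 -0.295; 0.9 -0.77 -0.75 0 0 -0.37",
  "fingers": 0.3,
  "newtons": 30
}}

```text
clock: 0.65
position: [345.6, -479.7, 323.5]
tcp_rot: [[0.376, 0.927, 0.003], [0.927, -0.376, -0.001], [0.0, 0.003, -1.0]]
ft_force: [-0.9, -0.4, -0.1]
grip_width: 55.3
```

Run:
```python
from h import *
st()
px=[(304.8,210.5),(333.3,213.7),(329.5,243.7),(328,275.8)]
print(onz("top",px,78).round(1))
# jug rim & stand
print("jug rim", onz("top",[(150+452/5,190+455/4.2)],90).round(1),"handle tip",onz("top",[(150+326/5,190+429/4.2)],80).round(1))
o=np.array([150,190]);s=np.array([5,4.2])
print("stand base",onz("top",[o+np.array(p)/s for p in [(180,75),(374,72),(378,290),(180,292)]],16).round(1))
print("upright top",onz("top",[o+np.array([187,106])/s],232).round(1),"tip",onz("top",[o+np.array([200,280])/s],238).round(1))
print("beaker",onz("top",[(295,178)],70).round(1),"bottle",onz("top",[(332,170)],110).round(1),"cyl",onz("top",[(263,173)],115).round(1),"petri",onz("top",[(312,311)],14).round(1))
```

```text
t 0.7 p [ 345.6 -479.7  323.5] yaw 1.185 tilt [ 0.003 -0.001 -1.   ] F [-0.9 -0.4 -0.1] w 55.3
[[657.7  97.3  78. ]
 [650.2  18.   78. ]
 [565.5  27.7  78. ]
 [476.7  30.9  78. ]]
jug rim [[410.7 265.4  90. ]] handle tip [[426.6 335.3  80. ]]
stand base [[673.2 442.   16. ]
 [677.4 329.3  16. ]
 [525.8 320.4  16. ]
 [522.2 433.4  16. ]]
upright top [[604.3 387.7 232. ]] tip [[500.4 374.3 238. ]]
beaker [[753.1 126.7  70. ]] bottle [[766.4  24.5 110. ]] cyl [[752.1 213.9 115. ]] petri [[383.1  71.7  14. ]]
```

{"api": "play_rows", "payload": {
  "deltas": "0.35 -0.03 0 0 0 -0.07; 0.75 -0.06 0 0 0 -0.145; 0.96 -0.07 0 0 0 -0.22; 0.96 -0.07 0 0 0 -0.24"
}}

```text
clock: 1.05
position: [381.2, -369.9, 321.7]
tcp_rot: [[-0.093, 0.996, 0.001], [0.996, 0.093, 0.001], [0.001, 0.001, -1.0]]
ft_force: [-0.8, -0.9, 0.3]
grip_width: 55.6
```

{"api": "play_rows", "payload": {
  "deltas": "0.4 0.2 0 0 0 0; 0.76 0.43 0 0 0 0; 0.76 0.43 0 0 0 0"
}}

```text
clock: 1.35
position: [426.2, -272.8, 321.7]
tcp_rot: [[-0.09, 0.996, 0.002], [0.996, 0.09, 0.002], [0.002, 0.002, -1.0]]
ft_force: [-0.5, -0.6, 0.3]
grip_width: 55.3
```

{"api": "play_rows", "payload": {
  "deltas": "0.4 0.2 0 0 0 0; 0.76 0.43 0 0 0 0; 0.76 0.43 0 0 0 0; 0.76 0.43 0 0 0 0"
}}

```text
clock: 1.75
position: [467.7, -182.7, 321.2]
tcp_rot: [[-0.085, 0.996, -0.0], [0.996, 0.085, 0.0], [0.0, -0.0, -1.0]]
ft_force: [-0.1, 0.1, 0.3]
grip_width: 55.6
```

Run:
```python
from h import *
st(); shot("wrist","c1"); st()
```

```text
t 1.8 p [ 467.7 -182.7  321.2] yaw 1.656 tilt [-0.  0. -1.] F [-0.1  0.1  0.3] w 55.6
t 1.8 p [ 467.  -184.3  321.1] yaw 1.654 tilt [-0.001 -0.    -1.   ] F [-0.5 -0.3 -0.3] w 55.8
```

View pics/c1.png

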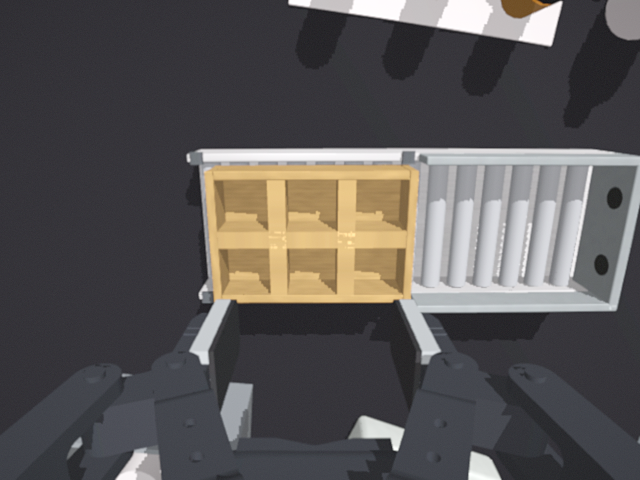

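The carton rim is seen at (206,168), (417,167), (411,300) and (211,301), and the track lies nearly level in the picture.

Run:
```python
from h import *
im=cv2.imread("pics/c1.png");hsv=cv2.cvtColor(im,cv2.COLOR_BGR2HSV)
m=((hsv[...,0]>8)&(hsv[...,0]<28)&(hsv[...,1]>70)&(hsv[...,2]>150)).astype(np.uint8);m[:100]=0;m[320:]=0
n,l,s,c=cv2.connectedComponentsWithStats(cv2.morphologyEx(m,cv2.MORPH_CLOSE,np.ones((5,5))));i=1+s[1:,4].argmax()
cnt=cv2.convexHull(np.argwhere(l==i)[:,::-1].astype(np.int32));q=cv2.approxPolyDP(cnt,8,True)[:,0];print(q.tolist())
W=lambda p,z:onz("wrist",p,z,o)
o={"position":np.array([467.7,-182.7,321.2]),"tcp_rot":observe()["tcp_rot"]}
C=W(q,88);print(C.round(1))
print([np.linalg.norm(C[k]-C[k-1]).round(1) for k in range(len(C))],C.mean(0).round(1))
# bay: stop face: inner bottom edge? stop top front edge (593,160)? walls top 84
T=W([(424,161),(593,160),(605,303),(410,306)],84);print(T.round(1))
```

```text
[[418, 171], [410, 298], [214, 301], [206, 171]]
[[ 557.2 -152.3   88. ]
 [ 568.2 -275.5   88. ]
 [ 377.3 -294.5   88. ]
 [ 368.4 -167.9   88. ]]
[np.float64(189.5), np.float64(123.7), np.float64(191.9), np.float64(127.0)] [ 467.8 -222.6   88. ]
[[ 562.3 -143.4   84. ]
 [ 716.7 -128.7   84. ]
 [ 768.3 -267.5   84. ]
 [ 570.7 -285.9   84. ]]
```

{"api": "play_rows", "payload": {
  "deltas": "0.4 0.2 0 0 0 0; 0.8 0.35 0 0 0 0; 0.8 0.35 0 0 0 0"
}}

```text
clock: 2.1
position: [502.2, -80.3, 321.5]
tcp_rot: [[-0.087, 0.996, 0.001], [0.996, 0.087, 0.003], [0.002, 0.001, -1.0]]
ft_force: [0.3, 0.3, 0.4]
grip_width: 55.4
```

{"api": "play_rows", "payload": {
  "deltas": "0.4 0.2 0 0 0 0; 0.8 0.35 0 0 0 0; 0.8 0.35 0 0 0 0"
}}

```text
clock: 2.4
position: [536.0, 19.2, 321.3]
tcp_rot: [[-0.088, 0.996, 0.0], [0.996, 0.088, 0.003], [0.003, 0.001, -1.0]]
ft_force: [0.1, -0.8, -0.2]
grip_width: 55.5
```

{"api": "play_rows", "payload": {
  "deltas": "0.4 0.2 0 0 0 0; 0.7 0.35 0 0 0 0; 0.7 0.35 0 0 0 0; 0.7 0.35 0 0 0 0;0.7 0.35 0 0 0 0"
}}

```text
clock: 2.9
position: [570.3, 98.8, 321.0]
tcp_rot: [[-0.079, 0.997, -0.001], [0.997, 0.079, -0.001], [-0.001, -0.001, -1.0]]
ft_force: [-0.6, 0.7, -0.4]
grip_width: 55.3
```

Run:
```python
from h import *
st(); shot("wrist","c2")
```

```text
t 2.9 p [570.3  98.8 321. ] yaw 1.65 tilt [-0.001 -0.001 -1.   ] F [-0.6  0.7 -0.4] w 55.3
```

View pics/c2.png

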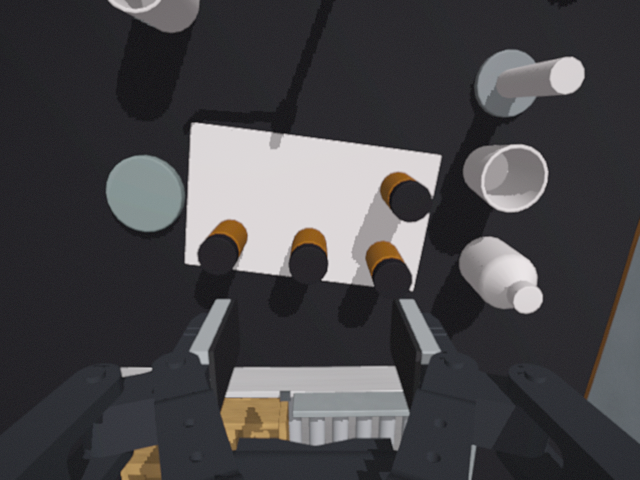

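The four caps are at about (219,253), (310,262), (391,276) and (410,200). I'll refine them on a zoomed crop.

```bash
cat >> h.py <<'E'
def capfind(im,o,guess,z=78,save=None):
    """refine cap centres: project circle of 20mm about candidate, pick amber body for check; returns world xy of guess"""
    return onz("wrist",guess,z,o)
def draw(im,o,C,z,r,name):
    im=im.copy()
    t=np.linspace(0,2*np.pi,60)
    for c in C:
        P=np.c_[c[0]+r*np.cos(t),c[1]+r*np.sin(t),np.full(60,z)]
        cv2.polylines(im,[proj("wrist",P,o).round().astype(int).reshape(-1,1,2)],True,(0,255,0),1)
    cv2.imwrite(f"pics/{name}.png",im)
E
python3 - <<'E'
from h import *
im=cv2.imread("pics/c2.png");o=observe()
g=[(219,253),(310,262),(391,276),(410,200)]
W=onz("wrist",g,78,o);print(W.round(1))
draw(cv2.resize(im,None,fx=1,fy=1),o,W,78,20,"c2d")
i=cv2.imread("pics/c2d.png")[170:310,180:460];cv2.imwrite("pics/c2d.png",cv2.resize(i,None,fx=2.8,fy=2.8,interpolation=cv2.INTER_CUBIC))
E
```

```text
[[481.7  33.7  78. ]
 [570.4  31.4  78. ]
 [651.2  23.   78. ]
 [659.  100.   78. ]]
```

View pics/c2d.png

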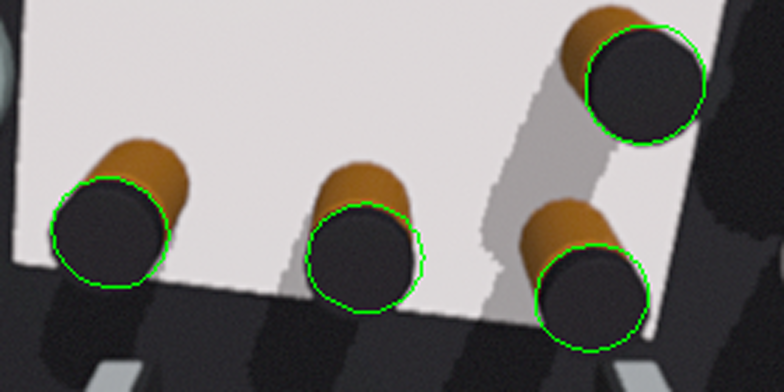

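{"api": "play_rows", "payload": {
  "deltas": "-0.03 0.37 0.2 0 0 -0.005; -0.05 0.74 0.5 0 0 -0.005; -0.05 0.74 0.9 0 0 -0.005; -0.05 0.74 1 0 0 -0.005",
  "fingers": 0.4
}}

```text
clock: 3.35
position: [658.1, 99.4, 195.7]
tcp_rot: [[-0.089, 0.996, -0.007], [0.996, 0.089, -0.002], [-0.002, -0.007, -1.0]]
ft_force: [-0.2, -0.1, -0.5]
grip_width: 59.8
```

{"api": "play_rows", "payload": {
  "deltas": "0 0 0.3 0 0 0; 0 0 0.6 0 0 0; 0 0 0.75 0 0 0; 0 0 0.75 0 0 0"
}}

```text
clock: 3.75
position: [657.6, 100.0, 108.5]
tcp_rot: [[-0.09, 0.996, -0.005], [0.996, 0.09, -0.002], [-0.002, -0.005, -1.0]]
ft_force: [-0.2, -0.2, 0.7]
grip_width: 59.5
```

Run:
```python
from h import *
st(); shot("wrist","c3"); go([658.8,100,45],1.661)
```

```text
t 3.8 p [657.6 100.  108.5] yaw 1.661 tilt [-0.005 -0.002 -1.   ] F [-0.2 -0.2  0.7] w 59.5
delta [-0.006  0.002  0.547] [-0.001  0.    -0.   ]
```

View pics/c3.png

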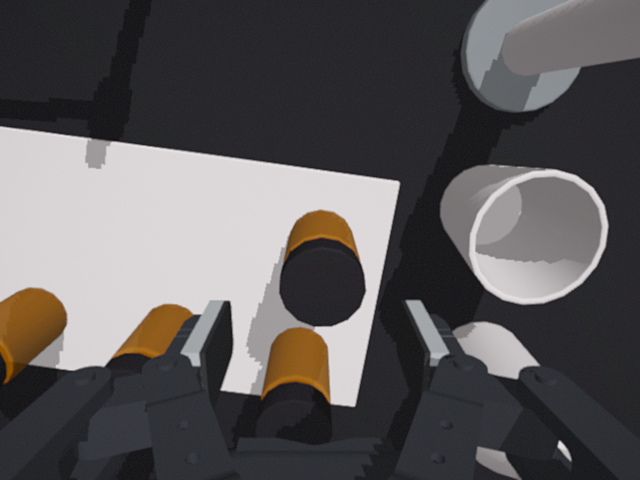

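The cap is at (323,281), centred between the fingers. I'll check its position.

Run:
```python
from h import *
print(onz("wrist",[(323,281.5)],78).round(1))
```

```text
[[661.8 100.8  78. ]]
```

{"api": "play_rows", "payload": {
  "deltas": "0 0.02 0.2 0 0 0; 0 0.02 0.4 0 0 0; 0 0.02 0.53 0 0 0; 0 0.02 0.53 0 0 0; 0 0.02 0.53 0 0 0"
}}

```text
clock: 4.3
position: [662.2, 102.9, 48.9]
tcp_rot: [[-0.092, 0.996, 0.001], [0.996, 0.092, 0.0], [0.0, 0.001, -1.0]]
ft_force: [0.2, -0.4, 0.5]
grip_width: 59.5
```

{"api": "play_rows", "payload": {
  "deltas": "0 0 0 0 0 0; 0 0 0 0 0 0; 0 0 0 0 0 0;0 0 0 0 0 0; 0 0 0 0 0 0",
  "fingers": -0.5,
  "newtons": 30
}}

```text
clock: 4.8
position: [662.3, 103.3, 49.3]
tcp_rot: [[-0.092, 0.996, 0.002], [0.996, 0.092, 0.0], [0.0, 0.002, -1.0]]
ft_force: [-1.6, 0.1, 6.9]
grip_width: 39.1
```

{"api": "play_rows", "payload": {
  "deltas": "0 0 -0.2 0 0 0; 0 0 -0.5 0 0 0; 0 0 -0.8 0 0 0; 0 0 -1 0 0 0; 0 0 -1 0 0 0"
}}

```text
clock: 5.3
position: [663.6, 103.8, 172.3]
tcp_rot: [[-0.092, 0.996, 0.007], [0.996, 0.092, 0.002], [0.001, 0.007, -1.0]]
ft_force: [0.7, 0.9, -1.1]
grip_width: 39.2
```

{"api": "play_rows", "payload": {
  "deltas": "-0.2 -0.1 -0.1 0 0 0; -0.5 -0.3 -0.2 0 0 0; -0.8 -0.46 -0.2 0 0 0; -0.8 -0.46 -0.2 0 0 0"
}}

```text
clock: 5.7
position: [613.3, -5.3, 191.1]
tcp_rot: [[-0.084, 0.996, -0.002], [0.996, 0.084, -0.005], [-0.005, -0.003, -1.0]]
ft_force: [0.1, -0.8, -2.1]
grip_width: 39.3
```

{"api": "play_rows", "payload": {
  "deltas": "-0.3 -0.2 0 0 0 0; -0.6 -0.35 0 0 0 0; -0.8 -0.46 0 0 0 0; -0.8 -0.46 0 0 0 0"
}}

```text
clock: 6.1
position: [567.1, -103.6, 190.8]
tcp_rot: [[-0.086, 0.996, -0.003], [0.996, 0.086, -0.003], [-0.003, -0.003, -1.0]]
ft_force: [0.1, -0.1, -1.4]
grip_width: 39.3
```

Run:
```python
from h import *
st(); go([528.8,-183.3,180],1.661)
```

```text
t 6.1 p [ 567.1 -103.6  190.8] yaw 1.656 tilt [-0.003 -0.003 -1.   ] F [ 0.1 -0.1 -1.4] w 39.3
delta [-0.635 -0.374  0.093] [-0.001  0.001 -0.002]
```

{"api": "play_rows", "payload": {
  "deltas": "-0.3 -0.2 0.05 0 0 0; -0.64 -0.37 0.1 0 0 0; -0.64 -0.37 0.1 0 0 0; -0.64 -0.37 0.1 0 0 0; -0.64 -0.37 0.1 0 0 0"
}}

```text
clock: 6.6
position: [532.8, -177.3, 179.6]
tcp_rot: [[-0.093, 0.996, 0.0], [0.996, 0.093, 0.001], [0.001, 0.001, -1.0]]
ft_force: [0.4, 0.4, -1.6]
grip_width: 39.2
```

Run:
```python
from h import *
st(); shot("wrist","d1"); st()
```

```text
t 6.6 p [ 532.8 -177.3  179.6] yaw 1.664 tilt [ 0.     0.001 -1.   ] F [ 0.4  0.4 -1.6] w 39.2
t 6.7 p [ 532.9 -177.1  179.7] yaw 1.665 tilt [ 0.001  0.001 -1.   ] F [ 1.   0.3 -1.3] w 39.1
```

View pics/d1.png

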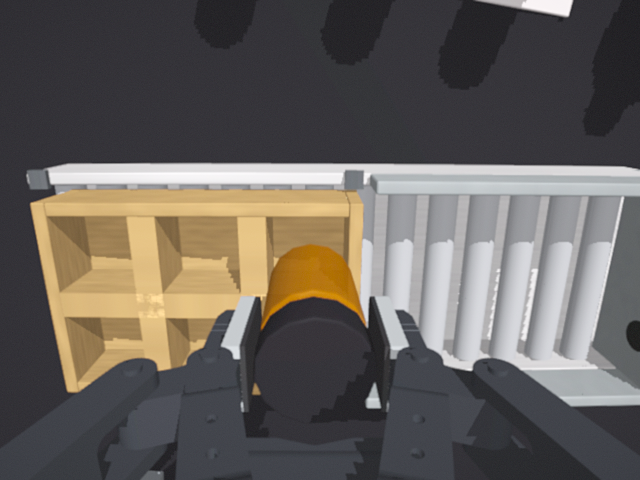

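The held jar is over the far-left compartment. The carton's rim corners are at about (36,204) and (361,193), and the cap is at about (313,362).

Run:
```python
from h import *
im=cv2.imread("pics/d1.png");o=observe()
W=onz("wrist",[(37,203),(361,193),(66,391)],88,o);print(W.round(1))
print("cap",onz("wrist",[(313,362)],o["position"][2]+28.7,o).round(1))
# overlay expected carton outline and cap circle
u=np.array([.996,.09,0]);v=np.array([-.09,.996,0]);c=np.array([468,-223,88.])
P=[c+a*u+b*v for a,b in [(-96,-64),(96,-64),(96,64),(-96,64)]]
cv2.polylines(im,[proj("wrist",P,o).astype(int).reshape(-1,1,2)],True,(255,0,0),1)
draw(im,o,[o["position"],o["position"]-[0,2.3,0]],o["position"][2]+28.7,20,"d1d")
```

```text
[[ 370.  -168.4   88. ]
 [ 555.8 -145.5   88. ]
 [ 376.6 -296.2   88. ]]
cap [[ 531.9 -179.4  208.4]]
```

View pics/d1d.png

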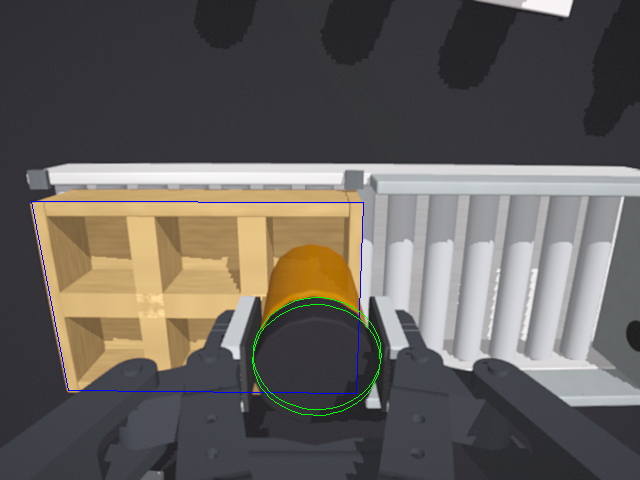

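Run:
```python
from h import *
go([529.8,-183.3,145],1.661)
```

```text
delta [-0.049 -0.031  0.289] [ 0.    -0.     0.002]
```

{"api": "play_rows", "payload": {
  "deltas": "-0.05 -0.03 0.15 0 0 0; -0.05 -0.03 0.29 0 0 0; -0.05 -0.03 0.29 0 0 0; -0.05 -0.03 0.29 0 0 0"
}}

```text
clock: 7.05
position: [529.6, -183.9, 145.2]
tcp_rot: [[-0.094, 0.996, -0.0], [0.996, 0.094, 0.001], [0.001, 0.0, -1.0]]
ft_force: [-0.5, -0.0, -1.7]
grip_width: 39.1
```

Run:
```python
from h import *
st();go([529.8,-183.3,100],1.661)
```

```text
t 7.0 p [ 529.6 -183.9  145.2] yaw 1.665 tilt [-0.     0.001 -1.   ] F [-0.5 -0.  -1.7] w 39.1
delta [0.005 0.002 0.376] [ 0.    -0.     0.002]
```

{"api": "play_rows", "payload": {
  "deltas": "0 0 0.1 0 0 0; 0 0 0.2 0 0 0; 0 0 0.3 0 0 0; 0 0 0.37 0 0 0; 0 0 0.37 0 0 0"
}}

```text
clock: 7.55
position: [528.2, -185.0, 98.9]
tcp_rot: [[-0.092, 0.996, -0.003], [0.996, 0.092, 0.001], [0.001, -0.002, -1.0]]
ft_force: [-0.3, -0.3, -1.3]
grip_width: 38.9
```

Run:
```python
from h import *
st();go([529.8,-183.3,93.5],1.661); shot("wrist","d2")
```

```text
t 7.5 p [ 528.2 -185.    98.9] yaw 1.663 tilt [-0.003  0.001 -1.   ] F [-0.3 -0.3 -1.3] w 38.9
delta [0.013 0.015 0.045] [-0.001 -0.001  0.001]
```

View pics/d2.png

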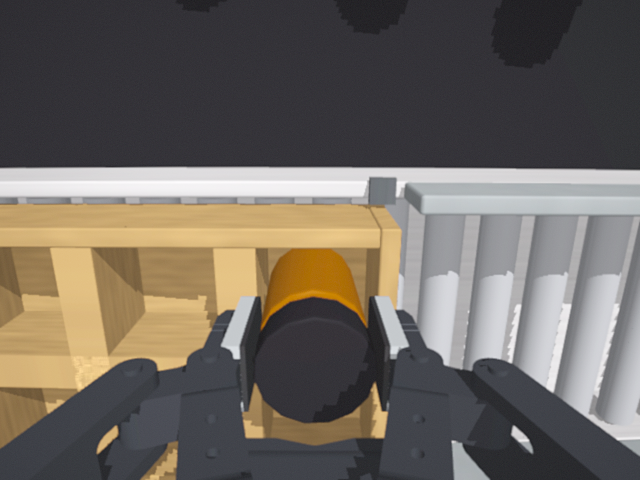

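The jar is inside the far-left compartment with no contact force. I'll lower it the last few millimetres and let go.

{"api": "play_rows", "payload": {
  "deltas": "0.01 0.01 0.03 0 0 0; 0.01 0.01 0.05 0 0 0; 0.01 0.01 0.05 0 0 0"
}}

```text
clock: 7.9
position: [530.2, -183.8, 94.4]
tcp_rot: [[-0.092, 0.996, -0.0], [0.996, 0.092, 0.0], [0.0, -0.0, -1.0]]
ft_force: [-1.9, -0.6, -0.4]
grip_width: 38.8
```

{"api": "play_rows", "payload": {
  "deltas": "0 0 0 0 0 0; 0 0 0 0 0 0; 0 0 0 0 0 0; 0 0 -0.15 0 0 0; 0 0 -0.4 0 0 0",
  "fingers": 0.2
}}

```text
clock: 8.4
position: [529.0, -183.7, 141.6]
tcp_rot: [[-0.092, 0.996, -0.003], [0.996, 0.092, 0.001], [0.001, -0.003, -1.0]]
ft_force: [0.8, 0.4, 0.5]
grip_width: 51.0
```

{"api": "play_rows", "payload": {
  "deltas": "0 0 -0.3 0 0 0; 0 0 -0.6 0 0 0; 0 0 -0.9 0 0 0; 0 0 -0.9 0 0 0",
  "fingers": 0.4
}}

```text
clock: 8.8
position: [532.5, -184.0, 255.5]
tcp_rot: [[-0.092, 0.996, 0.008], [0.996, 0.092, -0.002], [-0.003, 0.008, -1.0]]
ft_force: [0.1, 0.2, -1.0]
grip_width: 60.1
```

Run:
```python
from h import *
st(); shot("wrist","d3"); go([651,60,220],1.661);go([651,23,160],1.661)
```

```text
t 8.8 p [ 532.5 -184.   255.5] yaw 1.663 tilt [ 0.008 -0.002 -1.   ] F [ 0.1  0.2 -1. ] w 60.1
delta [1.935 1.178 0.276] [0.002 0.001 0.001]
delta [1.629 1.147 0.777] [0.002 0.001 0.001]
```

View pics/d3.png

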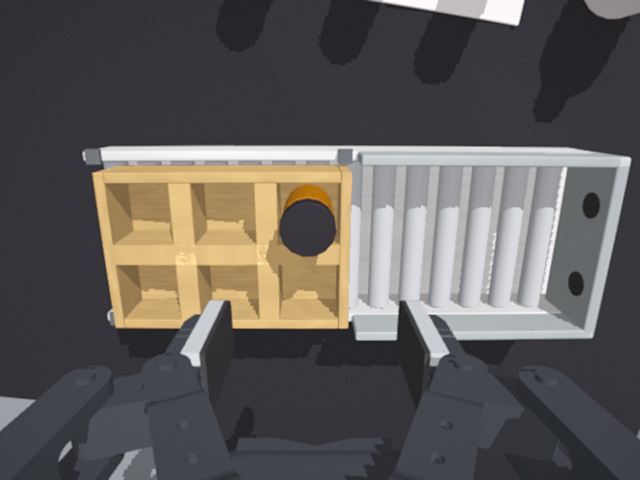

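Jar A now stands upright in its compartment, cap at (308,228), and the carton has not moved. Jar B is next.

{"api": "play_rows", "payload": {
  "deltas": "0.3 0.2 0 0 0 0; 0.6 0.4 0 0 0 0; 0.95 0.6 0 0 0 0; 0.95 0.6 0 0 0 0"
}}

```text
clock: 9.25
position: [592.9, -55.3, 249.6]
tcp_rot: [[-0.102, 0.995, 0.0], [0.995, 0.102, 0.005], [0.005, 0.001, -1.0]]
ft_force: [0.2, 0.4, 0.8]
grip_width: 59.6
```

{"api": "play_rows", "payload": {
  "deltas": "0.3 0.2 0 0 0 0; 0.6 0.4 0.1 0 0 0; 0.95 0.57 0.3 0 0 0; 0.95 0.57 0.3 0 0 0; 0.95 0.57 0.3 0 0 0"
}}

```text
clock: 9.75
position: [648.1, 57.6, 212.4]
tcp_rot: [[-0.095, 0.995, -0.003], [0.995, 0.095, 0.0], [0.0, -0.003, -1.0]]
ft_force: [-0.0, -0.3, 0.1]
grip_width: 60.1
```

Run:
```python
from h import *
st(); shot("wrist","e1")
```

```text
t 9.8 p [648.1  57.6 212.4] yaw 1.666 tilt [-0.003  0.    -1.   ] F [-0.  -0.3  0.1] w 60.1
```

View pics/e1.png

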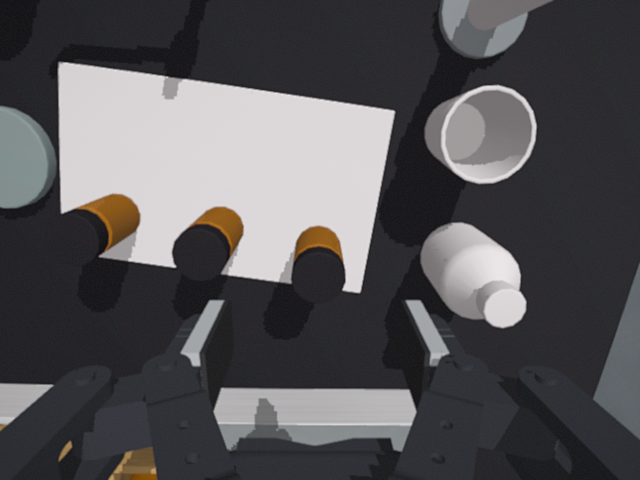

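The caps are at (318,275) for B, (202,252) for C and (83,236) for D.

Run:
```python
from h import *
W=onz("wrist",[(318,275),(202,252),(83,236)],78);print(W.round(1))
go([W[0][0],W[0][1]+1,110],1.661)
```

```text
[[653.5  18.2  78. ]
 [571.   27.8  78. ]
 [487.2  31.8  78. ]]
delta [-0.306  0.015  0.861] [-0.001  0.     0.001]
```

{"api": "play_rows", "payload": {
  "deltas": "-0.15 0.01 0.25 0 0 0; -0.31 0.02 0.5 0 0 0; -0.31 0.02 0.86 0 0 0; -0.31 0.02 0.86 0 0 0; -0.31 0.02 0.86 0 0 0"
}}

```text
clock: 10.3
position: [654.6, 18.3, 112.0]
tcp_rot: [[-0.091, 0.996, -0.001], [0.996, 0.091, -0.0], [-0.0, -0.001, -1.0]]
ft_force: [-0.4, 0.4, 0.4]
grip_width: 60.1
```

Run:
```python
from h import *
st(); shot("wrist","e2")
```

```text
t 10.3 p [654.6  18.3 112. ] yaw 1.662 tilt [-0.001 -0.    -1.   ] F [-0.4  0.4  0.4] w 60.1
```

View pics/e2.png

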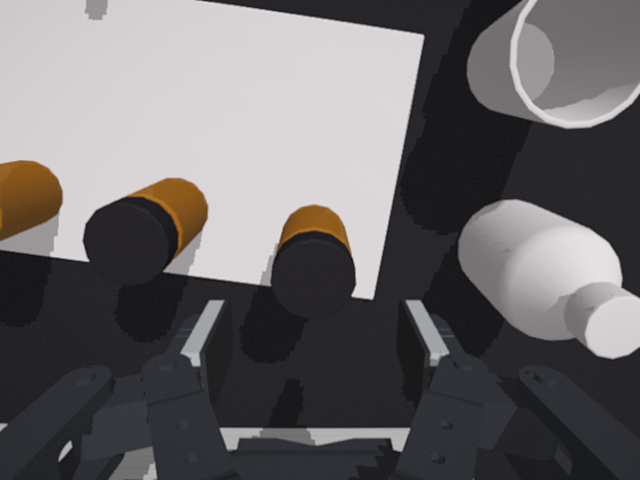

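Run:
```python
from h import *
W=onz("wrist",[(313,275)],78);print(W.round(1)); go([W[0][0],W[0][1],45],1.661)
```

```text
[[654.2  20.9  78. ]]
delta [ 0.015 -0.012  0.569] [ 0.001 -0.     0.001]
```

{"api": "play_rows", "payload": {
  "deltas": "0.015 -0.01 0.2 0 0 0; 0.015 -0.01 0.4 0 0 0; 0.015 -0.01 0.55 0 0 0; 0.015 -0.01 0.55 0 0 0; 0.015 -0.01 0.55 0 0 0"
}}

```text
clock: 10.85
position: [654.7, 21.4, 47.5]
tcp_rot: [[-0.092, 0.996, 0.003], [0.996, 0.092, 0.0], [0.0, 0.003, -1.0]]
ft_force: [-0.1, 0.7, 0.1]
grip_width: 59.6
```

{"api": "play_rows", "payload": {
  "deltas": "0 0 0 0 0 0; 0 0 0 0 0 0; 0 0 0 0 0 0;0 0 0 0 0 0; 0 0 0 0 0 0",
  "fingers": -0.5
}}

```text
clock: 11.35
position: [654.6, 21.2, 47.4]
tcp_rot: [[-0.092, 0.996, 0.003], [0.996, 0.092, 0.0], [-0.0, 0.003, -1.0]]
ft_force: [-0.8, 0.4, 7.3]
grip_width: 39.4
```

{"api": "play_rows", "payload": {
  "deltas": "0 0 -0.2 0 0 0; 0 0 -0.5 0 0 0; 0 0 -0.8 0 0 0; 0 0 -1 0 0 0; 0 0 -1 0 0 0"
}}

```text
clock: 11.85
position: [655.6, 21.5, 170.2]
tcp_rot: [[-0.092, 0.996, 0.007], [0.996, 0.092, 0.001], [0.0, 0.007, -1.0]]
ft_force: [-0.1, -0.3, -0.8]
grip_width: 39.5
```

Run:
```python
from h import *
st(); go([534.6,-249,190],1.661)
```

```text
t 11.8 p [655.6  21.5 170.2] yaw 1.663 tilt [ 0.007  0.001 -1.   ] F [-0.1 -0.3 -0.8] w 39.5
delta [-2.152 -1.21  -0.174] [ 0.004 -0.     0.001]
```

{"api": "play_rows", "payload": {
  "deltas": "-0.2 -0.1 -0.1 0 0 0; -0.5 -0.3 -0.2 0 0 0; -0.8 -0.45 -0.2 0 0 0; -0.8 -0.45 -0.2 0 0 0"
}}

```text
clock: 12.25
position: [606.0, -87.3, 188.8]
tcp_rot: [[-0.084, 0.996, -0.002], [0.996, 0.084, -0.005], [-0.005, -0.003, -1.0]]
ft_force: [-0.2, -0.6, -1.0]
grip_width: 39.5
```

{"api": "play_rows", "payload": {
  "deltas": "-0.3 -0.2 0 0 0 0; -0.6 -0.35 0 0 0 0; -0.8 -0.45 0 0 0 0; -0.8 -0.45 0 0 0 0"
}}

```text
clock: 12.65
position: [561.1, -185.5, 188.4]
tcp_rot: [[-0.085, 0.996, -0.003], [0.996, 0.085, -0.003], [-0.002, -0.003, -1.0]]
ft_force: [0.6, 0.8, -1.3]
grip_width: 39.3
```

Run:
```python
from h import *
st(); go([535,-249,180],1.661)
```

```text
t 12.7 p [ 561.1 -185.5  188.4] yaw 1.656 tilt [-0.003 -0.003 -1.   ] F [ 0.6  0.8 -1.3] w 39.3
delta [-0.509 -0.262  0.072] [-0.001  0.001 -0.003]
```

{"api": "play_rows", "payload": {
  "deltas": "-0.25 -0.13 0.05 0 0 0; -0.48 -0.24 0.05 0 0 0; -0.48 -0.24 0.05 0 0 0; -0.48 -0.24 0.05 0 0 0; -0.48 -0.24 0.05 0 0 0"
}}

```text
clock: 13.15
position: [540.8, -238.5, 183.2]
tcp_rot: [[-0.094, 0.996, 0.0], [0.996, 0.094, 0.001], [0.001, 0.0, -1.0]]
ft_force: [0.1, 0.4, -1.6]
grip_width: 39.1
```

Run:
```python
from h import *
st(); im,o=shot("wrist","e3"); go([535,-249,145],1.661)
u=np.array([.996,.09,0]);v=np.array([-.09,.996,0]);c=np.array([468,-223,88.])
P=[c+a*u+b*v for a,b in [(-96,-64),(96,-64),(96,64),(-96,64)]]
cv2.polylines(im,[proj("wrist",P,o).astype(int).reshape(-1,1,2)],True,(255,0,0),1)
draw(im,o,[o["position"]],o["position"][2]+30.6,20,"e3d")
```

```text
t 13.2 p [ 540.8 -238.5  183.2] yaw 1.665 tilt [ 0.     0.001 -1.   ] F [ 0.1  0.4 -1.6] w 39.1
delta [-0.083 -0.057  0.319] [ 0.    -0.     0.002]
```

View pics/e3d.png

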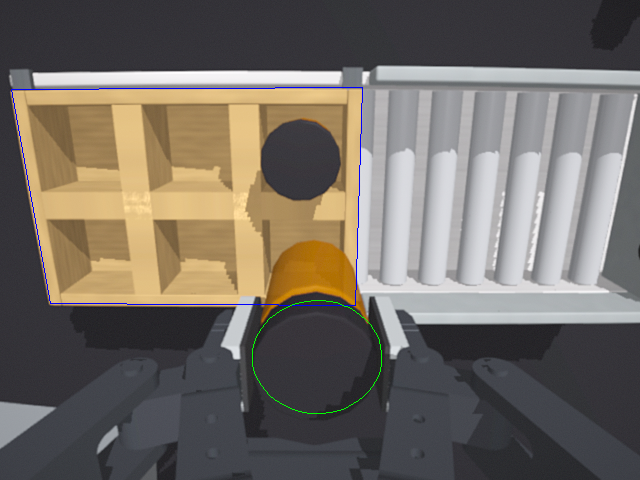

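The carton outline still matches the model, and the held jar is centred on the TCP to within 2 mm.

{"api": "play_rows", "payload": {
  "deltas": "-0.07 -0.05 0.15 0 0 0; -0.07 -0.05 0.31 0 0 0; -0.07 -0.05 0.31 0 0 0; -0.07 -0.05 0.31 0 0 0"
}}

```text
clock: 13.6
position: [535.5, -248.0, 146.4]
tcp_rot: [[-0.093, 0.996, -0.0], [0.996, 0.093, 0.001], [0.001, 0.0, -1.0]]
ft_force: [0.5, 0.5, -1.3]
grip_width: 39.0
```

Run:
```python
from h import *
st();go([535.6,-247.5,97],1.661)
```

```text
t 13.6 p [ 535.5 -248.   146.4] yaw 1.664 tilt [-0.     0.001 -1.   ] F [ 0.5  0.5 -1.3] w 39.0
delta [0.003 0.001 0.411] [ 0.    -0.     0.002]
```

{"api": "play_rows", "payload": {
  "deltas": "0 0 0.1 0 0 0; 0 0 0.2 0 0 0; 0 0 0.3 0 0 0; 0 0 0.4 0 0 0; 0 0 0.4 0 0 0"
}}

```text
clock: 14.1
position: [533.8, -248.8, 96.0]
tcp_rot: [[-0.092, 0.996, -0.003], [0.996, 0.092, 0.001], [0.002, -0.003, -1.0]]
ft_force: [0.2, 0.1, -2.2]
grip_width: 39.8
```

Run:
```python
from h import *
st();go([535.6,-247.5,92],1.661)
```

```text
t 14.1 p [ 533.8 -248.8   96. ] yaw 1.663 tilt [-0.003  0.001 -1.   ] F [ 0.2  0.1 -2.2] w 39.8
delta [0.009 0.016 0.033] [-0.001 -0.001  0.001]
```

{"api": "play_rows", "payload": {
  "deltas": "0 0.01 0.03 0 0 0; 0 0.01 0.05 0 0 0; 0 0.01 0.05 0 0 0"
}}

```text
clock: 14.4
position: [536.3, -248.9, 92.1]
tcp_rot: [[-0.092, 0.996, 0.0], [0.996, 0.092, 0.0], [0.0, 0.0, -1.0]]
ft_force: [0.7, -1.0, -0.9]
grip_width: 39.3
```

{"api": "play_rows", "payload": {
  "deltas": "0 0 0 0 0 0; 0 0 0 0 0 0; 0 0 0 0 0 0; 0 0 -0.15 0 0 0; 0 0 -0.4 0 0 0",
  "fingers": 0.2
}}

```text
clock: 14.9
position: [535.0, -248.7, 139.2]
tcp_rot: [[-0.092, 0.996, -0.003], [0.996, 0.092, 0.001], [0.002, -0.003, -1.0]]
ft_force: [0.9, -1.2, -1.2]
grip_width: 51.0
```

{"api": "play_rows", "payload": {
  "deltas": "0 0 -0.3 0 0 0; 0 0 -0.6 0 0 0; 0 0 -0.9 0 0 0; 0 0 -0.9 0 0 0",
  "fingers": 0.4
}}

```text
clock: 15.3
position: [538.6, -249.4, 253.4]
tcp_rot: [[-0.092, 0.996, 0.008], [0.996, 0.092, -0.003], [-0.004, 0.008, -1.0]]
ft_force: [-1.1, 0.1, -0.7]
grip_width: 59.9
```

Run:
```python
from h import *
st(); shot("wrist","e4"); go([571,65,212],1.661)
```

```text
t 15.3 p [ 538.6 -249.4  253.4] yaw 1.663 tilt [ 0.008 -0.003 -1.   ] F [-1.1  0.1 -0.7] w 59.9
delta [2.583 0.517 0.319] [0.002 0.001 0.001]
```

View pics/e4.png

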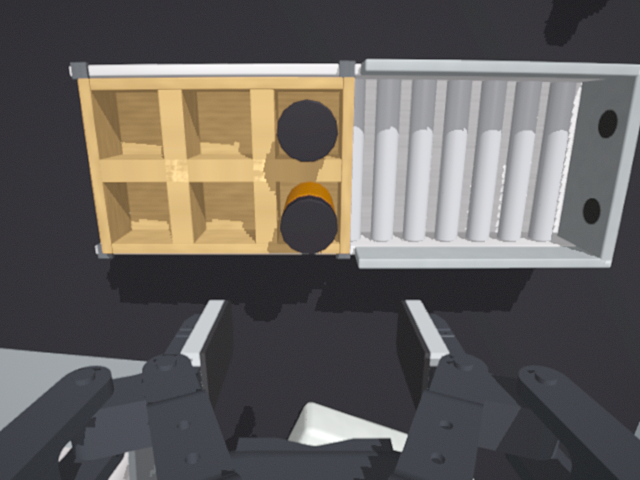

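Jars A and B both stand upright in the far row. Jar C is next.

{"api": "play_rows", "payload": {
  "deltas": "0.3 0.1 0 0 0 0; 0.6 0.15 0 0 0 0; 0.9 0.18 0 0 0 0; 0.9 0.18 0 0 0 0"
}}

```text
clock: 15.75
position: [547.7, -133.3, 247.7]
tcp_rot: [[-0.1, 0.995, -0.001], [0.995, 0.1, 0.003], [0.003, -0.0, -1.0]]
ft_force: [-0.3, -1.2, 0.4]
grip_width: 59.8
```

{"api": "play_rows", "payload": {
  "deltas": "0.3 0.1 0 0 0 0; 0.6 0.15 0.1 0 0 0; 0.9 0.18 0.1 0 0 0; 0.9 0.18 0.1 0 0 0"
}}

```text
clock: 16.15
position: [558.8, -24.1, 235.4]
tcp_rot: [[-0.099, 0.995, -0.001], [0.995, 0.099, 0.003], [0.003, -0.001, -1.0]]
ft_force: [0.2, -0.1, 0.8]
grip_width: 59.9
```

{"api": "play_rows", "payload": {
  "deltas": "0.3 0.1 0 0 0 0; 0.6 0.15 0.1 0 0 0; 0.75 0.16 0.2 0 0 0; 0.75 0.16 0.2 0 0 0;  0.75 0.16 0.2 0 0 0"
}}

```text
clock: 16.65
position: [570.0, 60.4, 211.4]
tcp_rot: [[-0.092, 0.996, -0.001], [0.996, 0.092, -0.001], [-0.001, -0.002, -1.0]]
ft_force: [0.5, 0.4, 0.8]
grip_width: 59.7
```

Run:
```python
from h import *
st(); shot("wrist","f1")
```

```text
t 16.6 p [570.   60.4 211.4] yaw 1.663 tilt [-0.001 -0.001 -1.   ] F [0.5 0.4 0.8] w 59.7
```

View pics/f1.png

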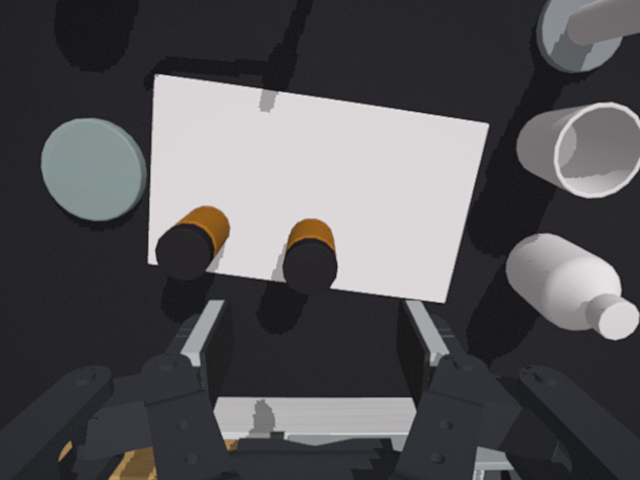

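Cap C is at (310,266) and cap D at (186,251).

Run:
```python
from h import *
W=onz("wrist",[(310,266),(186,251)],78);print(W.round(1)); go([W[0][0],W[0][1],110],1.661)
```

```text
[[569.1  29.   78. ]
 [482.1  32.3  78. ]]
delta [-0.253 -0.032  0.848] [-0.  0.  0.]
```

{"api": "play_rows", "payload": {
  "deltas": "-0.15 -0.03 0.25 0 0 0; -0.25 -0.03 0.5 0 0 0; -0.25 -0.03 0.86 0 0 0; -0.25 -0.03 0.86 0 0 0; -0.25 -0.03 0.86 0 0 0"
}}

```text
clock: 17.2
position: [569.5, 30.4, 109.5]
tcp_rot: [[-0.091, 0.996, -0.001], [0.996, 0.091, -0.0], [-0.0, -0.001, -1.0]]
ft_force: [0.2, 0.2, 0.9]
grip_width: 60.1
```

Run:
```python
from h import *
st(); shot("wrist","f2")
```

```text
t 17.2 p [569.5  30.4 109.5] yaw 1.662 tilt [-0.001 -0.    -1.   ] F [0.2 0.2 0.9] w 60.1
```

View pics/f2.png

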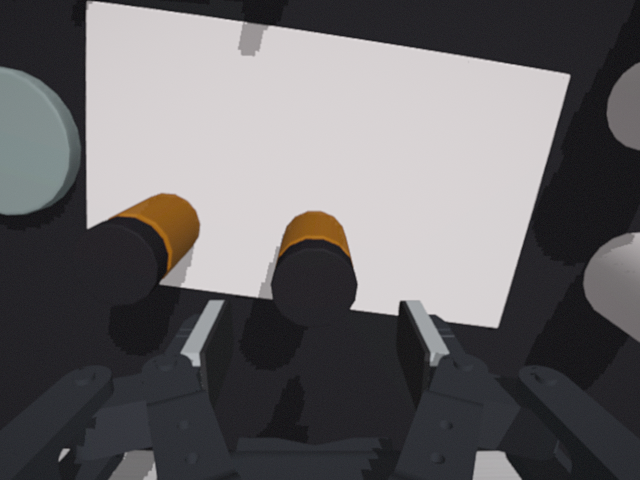

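The cap is centred at (314,281), so I'll grasp it.

{"api": "play_rows", "payload": {
  "deltas": "0 0 0.2 0 0 0; 0 0 0.4 0 0 0; 0 0 0.53 0 0 0; 0 0 0.53 0 0 0; 0 0 0.53 0 0 0"
}}

```text
clock: 17.75
position: [570.6, 31.6, 47.2]
tcp_rot: [[-0.092, 0.996, 0.003], [0.996, 0.092, 0.0], [-0.0, 0.003, -1.0]]
ft_force: [0.2, 0.3, 0.4]
grip_width: 59.4
```

{"api": "play_rows", "payload": {
  "deltas": "0 0 0 0 0 0; 0 0 0 0 0 0; 0 0 0 0 0 0;0 0 0 0 0 0; 0 0 0 0 0 0",
  "fingers": -0.5
}}

```text
clock: 18.25
position: [570.4, 31.4, 47.0]
tcp_rot: [[-0.092, 0.996, 0.003], [0.996, 0.092, 0.0], [-0.0, 0.003, -1.0]]
ft_force: [-1.5, -1.2, 8.3]
grip_width: 39.4
```

{"api": "play_rows", "payload": {
  "deltas": "0 0 -0.2 0 0 0; 0 0 -0.5 0 0 0; 0 0 -0.8 0 0 0; 0 0 -1 0 0 0; 0 0 -1 0 0 0"
}}

```text
clock: 18.75
position: [571.4, 31.8, 169.6]
tcp_rot: [[-0.092, 0.996, 0.007], [0.996, 0.092, 0.001], [-0.0, 0.007, -1.0]]
ft_force: [-0.9, -0.2, -0.7]
grip_width: 39.2
```

Run:
```python
from h import *
st(); go([408,-259.5,190],1.661)
```

```text
t 18.8 p [571.4  31.8 169.6] yaw 1.663 tilt [ 0.007  0.001 -1.   ] F [-0.9 -0.2 -0.7] w 39.2
delta [-2.292 -1.577 -0.181] [0.003 0.    0.001]
```

{"api": "play_rows", "payload": {
  "deltas": "-0.2 -0.15 -0.1 0 0 0; -0.5 -0.35 -0.2 0 0 0; -0.8 -0.55 -0.2 0 0 0; -0.8 -0.55 -0.2 0 0 0"
}}

```text
clock: 19.15
position: [509.2, -76.9, 188.9]
tcp_rot: [[-0.084, 0.996, -0.003], [0.996, 0.084, -0.004], [-0.004, -0.003, -1.0]]
ft_force: [-0.8, -0.1, -0.8]
grip_width: 39.1
```

{"api": "play_rows", "payload": {
  "deltas": "-0.3 -0.2 0 0 0 0; -0.6 -0.4 0 0 0 0; -0.8 -0.55 0 0 0 0; -0.8 -0.55 0 0 0 0"
}}

```text
clock: 19.55
position: [452.8, -176.0, 188.7]
tcp_rot: [[-0.086, 0.996, -0.003], [0.996, 0.086, -0.002], [-0.001, -0.003, -1.0]]
ft_force: [0.4, -0.3, -0.5]
grip_width: 39.5
```

{"api": "play_rows", "payload": {
  "deltas": "-0.3 -0.2 0 0 0 0; -0.6 -0.4 0 0 0 0; -0.68 -0.46 0 0 0 0; -0.68 -0.46 0 0 0 0; -0.68 -0.46 0 0 0 0"
}}

```text
clock: 20.05
position: [408.9, -257.3, 189.3]
tcp_rot: [[-0.093, 0.996, 0.001], [0.996, 0.093, 0.001], [0.001, 0.001, -1.0]]
ft_force: [0.6, -0.1, -0.7]
grip_width: 39.7
```

Run:
```python
from h import *
st(); im,o=shot("wrist","f3"); go([408,-259.5,145],1.661)
u=np.array([.996,.09,0]);v=np.array([-.09,.996,0]);c=np.array([468,-223,88.])
P=[c+a*u+b*v for a,b in [(-96,-64),(96,-64),(96,64),(-96,64)]]
cv2.polylines(im,[proj("wrist",P,o).astype(int).reshape(-1,1,2)],True,(255,0,0),1)
draw(im,o,[o["position"]],o["position"][2]+31,20,"f3d")
```

```text
t 20.1 p [ 408.9 -257.3  189.3] yaw 1.663 tilt [ 0.001  0.001 -1.   ] F [ 0.6 -0.1 -0.7] w 39.7
delta [-0.021 -0.012  0.37 ] [ 0.    -0.     0.002]
```

View pics/f3d.png

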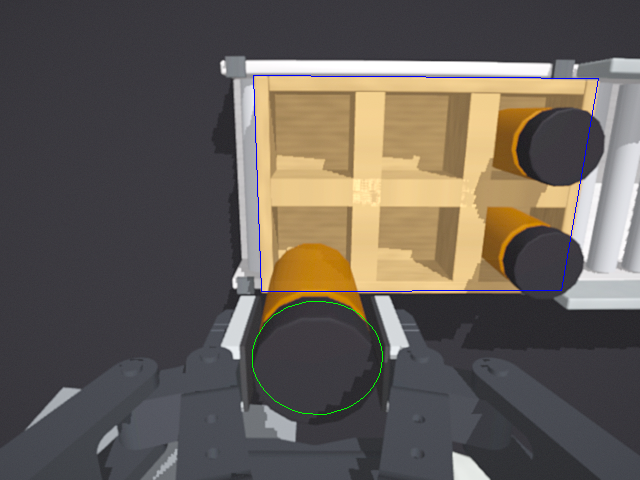

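The carton still matches the model, so I'll lower jar C.

{"api": "play_rows", "payload": {
  "deltas": "-0.02 -0.01 0.15 0 0 0; -0.02 -0.01 0.36 0 0 0; -0.02 -0.01 0.36 0 0 0; -0.02 -0.01 0.36 0 0 0"
}}

```text
clock: 20.5
position: [407.8, -259.6, 146.3]
tcp_rot: [[-0.094, 0.996, -0.0], [0.996, 0.094, 0.001], [0.001, -0.0, -1.0]]
ft_force: [-0.0, 0.6, -0.9]
grip_width: 39.5
```

Run:
```python
from h import *
st();go([408,-259.3,95],1.661)
```

```text
t 20.5 p [ 407.8 -259.6  146.3] yaw 1.665 tilt [-0.     0.001 -1.   ] F [-0.   0.6 -0.9] w 39.5
delta [0.002 0.002 0.428] [-0.    -0.     0.002]
```

{"api": "play_rows", "payload": {
  "deltas": "0 0 0.1 0 0 0; 0 0 0.2 0 0 0; 0 0 0.3 0 0 0; 0 0 0.4 0 0 0; 0 0 0.4 0 0 0"
}}

```text
clock: 21.0
position: [406.2, -260.4, 96.3]
tcp_rot: [[-0.092, 0.996, -0.003], [0.996, 0.092, 0.002], [0.002, -0.002, -1.0]]
ft_force: [-0.1, 0.0, -1.4]
grip_width: 38.9
```

{"api": "play_rows", "payload": {
  "deltas": "0 0.01 0.03 0 0 0; 0 0.01 0.05 0 0 0; 0 0.01 0.05 0 0 0"
}}

```text
clock: 21.3
position: [408.4, -260.8, 92.1]
tcp_rot: [[-0.092, 0.996, 0.0], [0.996, 0.092, -0.0], [-0.0, 0.0, -1.0]]
ft_force: [-0.6, 1.0, -1.0]
grip_width: 39.2
```

{"api": "play_rows", "payload": {
  "deltas": "0 0 0.01 0 0 0; 0 0 0.01 0 0 0; 0 0 0.01 0 0 0; 0 0 -0.15 0 0 0; 0 0 -0.4 0 0 0",
  "fingers": 0.2
}}

```text
clock: 21.8
position: [407.4, -260.3, 139.6]
tcp_rot: [[-0.092, 0.996, -0.003], [0.996, 0.092, 0.002], [0.002, -0.002, -1.0]]
ft_force: [-0.3, -0.3, -0.1]
grip_width: 51.3
```

{"api": "play_rows", "payload": {
  "deltas": "0 0 -0.3 0 0 0; 0 0 -0.6 0 0 0; 0 0 -0.9 0 0 0; 0 0 -0.9 0 0 0",
  "fingers": 0.4
}}

```text
clock: 22.2
position: [410.5, -261.5, 252.5]
tcp_rot: [[-0.092, 0.996, 0.007], [0.996, 0.092, -0.004], [-0.005, 0.006, -1.0]]
ft_force: [-0.1, 0.4, 0.2]
grip_width: 59.7
```

Run:
```python
from h import *
st(); shot("wrist","f4"); go([482,65,212],1.661)
```

```text
t 22.2 p [ 410.5 -261.5  252.5] yaw 1.663 tilt [ 0.007 -0.004 -1.   ] F [-0.1  0.4  0.2] w 59.7
delta [2.654 0.85  0.313] [0.002 0.002 0.001]
```

View pics/f4.png

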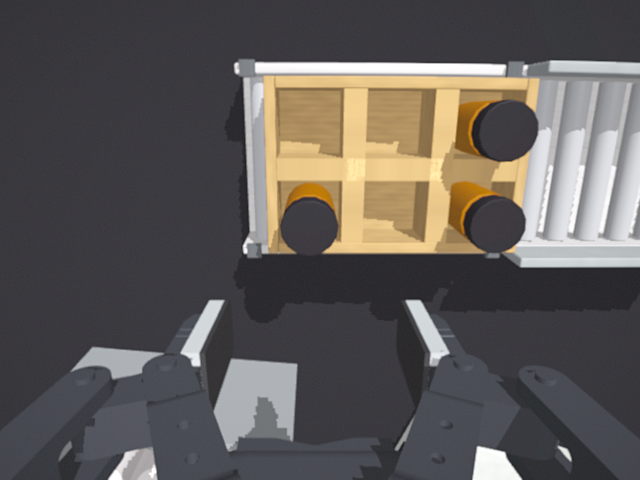

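Three jars are in. Jar D is next.

{"api": "play_rows", "payload": {
  "deltas": "0.3 0.1 0 0 0 0; 0.6 0.2 0 0 0 0; 0.9 0.29 0 0 0 0; 0.9 0.29 0 0 0 0"
}}

```text
clock: 22.65
position: [433.5, -145.0, 247.5]
tcp_rot: [[-0.099, 0.995, -0.0], [0.995, 0.099, 0.002], [0.002, -0.0, -1.0]]
ft_force: [0.2, -0.1, -0.4]
grip_width: 59.8
```

{"api": "play_rows", "payload": {
  "deltas": "0.3 0.1 0 0 0 0; 0.6 0.2 0.1 0 0 0; 0.9 0.29 0.1 0 0 0; 0.9 0.29 0.1 0 0 0"
}}

```text
clock: 23.05
position: [458.0, -34.6, 235.4]
tcp_rot: [[-0.099, 0.995, -0.0], [0.995, 0.099, 0.002], [0.002, -0.0, -1.0]]
ft_force: [-0.4, -0.1, 0.4]
grip_width: 59.7
```

{"api": "play_rows", "payload": {
  "deltas": "0.3 0.1 0 0 0 0; 0.6 0.2 0.1 0 0 0; 0.82 0.27 0.2 0 0 0; 0.82 0.27 0.2 0 0 0;  0.82 0.27 0.2 0 0 0"
}}

```text
clock: 23.55
position: [480.5, 60.9, 211.1]
tcp_rot: [[-0.093, 0.996, -0.002], [0.996, 0.093, -0.001], [-0.0, -0.002, -1.0]]
ft_force: [-0.0, -0.3, -0.9]
grip_width: 59.7
```

Run:
```python
from h import *
st(); shot("wrist","g1")
```

```text
t 23.6 p [480.5  60.9 211.1] yaw 1.664 tilt [-0.002 -0.001 -1.   ] F [-0.  -0.3 -0.9] w 59.7
```

View pics/g1.png

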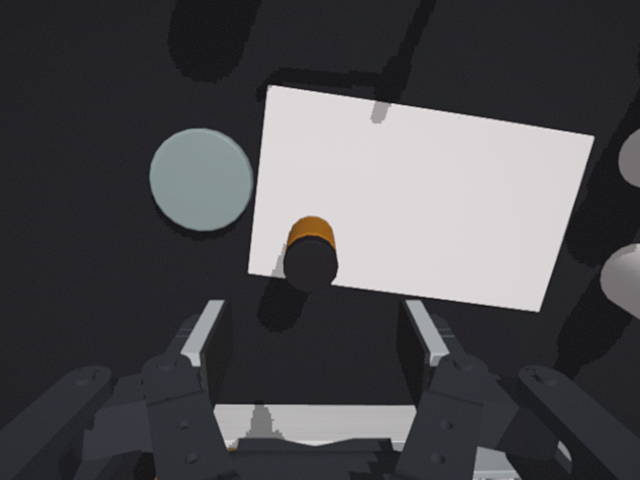

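{"api": "play_rows", "payload": {
  "deltas": "-0.15 -0.02 0.25 0 0 0; -0.23 -0.02 0.5 0 0 0; -0.23 -0.02 0.86 0 0 0; -0.23 -0.02 0.86 0 0 0; -0.23 -0.02 0.86 0 0 0"
}}

```text
clock: 24.1
position: [480.9, 33.1, 109.4]
tcp_rot: [[-0.091, 0.996, -0.001], [0.996, 0.091, -0.0], [-0.0, -0.001, -1.0]]
ft_force: [0.5, 0.7, 0.7]
grip_width: 59.9
```

Run:
```python
from h import *
st(); shot("wrist","g2")
```

```text
t 24.1 p [480.9  33.1 109.4] yaw 1.662 tilt [-0.001 -0.    -1.   ] F [0.5 0.7 0.7] w 59.9
```

View pics/g2.png

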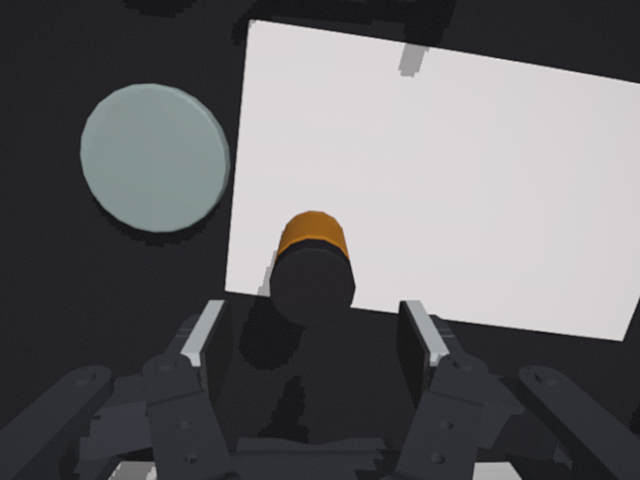

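Jar D is centred, cap at (313,283).

{"api": "play_rows", "payload": {
  "deltas": "0 0 0.2 0 0 0; 0 0 0.4 0 0 0; 0 0 0.53 0 0 0; 0 0 0.53 0 0 0; 0 0 0.53 0 0 0"
}}

```text
clock: 24.65
position: [482.2, 34.1, 46.9]
tcp_rot: [[-0.092, 0.996, 0.002], [0.996, 0.092, -0.0], [-0.0, 0.002, -1.0]]
ft_force: [-0.1, -0.3, -0.5]
grip_width: 59.7
```

{"api": "play_rows", "payload": {
  "deltas": "0 0 0 0 0 0; 0 0 0 0 0 0; 0 0 0 0 0 0;0 0 0 0 0 0; 0 0 0 0 0 0",
  "fingers": -0.5
}}

```text
clock: 25.15
position: [482.0, 34.0, 46.7]
tcp_rot: [[-0.092, 0.996, 0.002], [0.996, 0.092, -0.0], [-0.0, 0.002, -1.0]]
ft_force: [-0.4, -0.1, 9.9]
grip_width: 39.2
```

{"api": "play_rows", "payload": {
  "deltas": "0 0 -0.2 0 0 0; 0 0 -0.5 0 0 0; 0 0 -0.8 0 0 0; 0 0 -1 0 0 0; 0 0 -1 0 0 0"
}}

```text
clock: 25.65
position: [482.9, 34.3, 169.0]
tcp_rot: [[-0.091, 0.996, 0.006], [0.996, 0.091, 0.0], [-0.0, 0.006, -1.0]]
ft_force: [0.7, 1.0, -0.4]
grip_width: 39.4
```

Run:
```python
from h import *
st(); go([402.4,-195.4,190],1.661)
```

```text
t 25.6 p [482.9  34.3 169. ] yaw 1.662 tilt [ 0.006  0.    -1.   ] F [ 0.7  1.  -0.4] w 39.4
delta [-1.845 -0.842 -0.18 ] [0.003 0.    0.001]
```

{"api": "play_rows", "payload": {
  "deltas": "-0.2 -0.1 -0.1 0 0 0; -0.5 -0.2 -0.2 0 0 0; -0.8 -0.37 -0.2 0 0 0; -0.8 -0.37 -0.2 0 0 0"
}}

```text
clock: 26.05
position: [442.8, -71.3, 188.6]
tcp_rot: [[-0.084, 0.996, -0.003], [0.996, 0.084, -0.003], [-0.003, -0.003, -1.0]]
ft_force: [-0.4, 0.8, -1.8]
grip_width: 40.0
```

{"api": "play_rows", "payload": {
  "deltas": "-0.3 -0.1 0 0 0 0; -0.6 -0.25 0 0 0 0; -0.8 -0.37 0 0 0 0; -0.8 -0.37 0 0 0 0"
}}

```text
clock: 26.45
position: [407.9, -168.8, 188.5]
tcp_rot: [[-0.086, 0.996, -0.003], [0.996, 0.086, -0.001], [-0.001, -0.003, -1.0]]
ft_force: [-0.2, 0.4, -2.2]
grip_width: 39.0
```

{"api": "play_rows", "payload": {
  "deltas": "-0.12 -0.05 0 0 0 0; -0.24 -0.1 0 0 0 0; -0.24 -0.1 0 0 0 0; -0.24 -0.1 0 0 0 0"
}}

```text
clock: 26.85
position: [401.3, -194.3, 189.1]
tcp_rot: [[-0.092, 0.996, -0.0], [0.996, 0.092, 0.001], [0.001, -0.0, -1.0]]
ft_force: [0.8, -0.3, 0.2]
grip_width: 39.7
```

Run:
```python
from h import *
st(); im,o=shot("wrist","g3"); go([402.4,-195.4,145],1.661)
u=np.array([.996,.09,0]);v=np.array([-.09,.996,0]);c=np.array([468,-223,88.])
P=[c+a*u+b*v for a,b in [(-96,-64),(96,-64),(96,64),(-96,64)]]
cv2.polylines(im,[proj("wrist",P,o).astype(int).reshape(-1,1,2)],True,(255,0,0),1)
draw(im,o,[o["position"]],o["position"][2]+31,20,"g3d")
```

```text
t 26.9 p [ 401.3 -194.3  189.1] yaw 1.663 tilt [-0.     0.001 -1.   ] F [ 0.8 -0.3  0.2] w 39.7
delta [-0.012  0.007  0.368] [ 0.    -0.     0.001]
```

View pics/g3d.png

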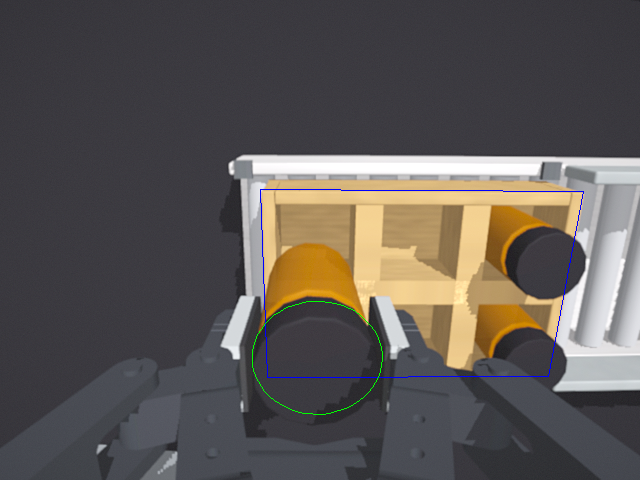

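{"api": "play_rows", "payload": {
  "deltas": "0 0.01 0.15 0 0 0; 0 0.01 0.36 0 0 0; 0 0.01 0.36 0 0 0; 0 0.01 0.36 0 0 0"
}}

```text
clock: 27.3
position: [402.5, -194.1, 146.3]
tcp_rot: [[-0.094, 0.996, -0.001], [0.996, 0.094, 0.001], [0.001, -0.001, -1.0]]
ft_force: [0.7, -0.3, -1.3]
grip_width: 39.9
```

Run:
```python
from h import *
st();go([402.4,-195.4,95],1.661)
```

```text
t 27.3 p [ 402.5 -194.1  146.3] yaw 1.664 tilt [-0.001  0.001 -1.   ] F [ 0.7 -0.3 -1.3] w 39.9
delta [-0.011 -0.002  0.428] [-0.    -0.     0.002]
```

{"api": "play_rows", "payload": {
  "deltas": "-0.01 0 0.1 0 0 0; -0.01 0 0.2 0 0 0; -0.01 0 0.3 0 0 0; -0.01 0 0.4 0 0 0; -0.01 0 0.4 0 0 0"
}}

```text
clock: 27.8
position: [401.5, -196.0, 96.7]
tcp_rot: [[-0.092, 0.996, -0.002], [0.996, 0.092, 0.001], [0.001, -0.002, -1.0]]
ft_force: [-0.6, -0.2, -1.1]
grip_width: 39.3
```

{"api": "play_rows", "payload": {
  "deltas": "0 0.01 0.03 0 0 0; 0 0.01 0.05 0 0 0; 0 0.01 0.05 0 0 0"
}}

```text
clock: 28.1
position: [403.7, -196.2, 92.1]
tcp_rot: [[-0.092, 0.996, 0.0], [0.996, 0.092, -0.0], [-0.0, 0.0, -1.0]]
ft_force: [-0.0, 0.4, -2.6]
grip_width: 38.9
```

{"api": "play_rows", "payload": {
  "deltas": "0 0 0.01 0 0 0; 0 0 0.01 0 0 0; 0 0 0.01 0 0 0; 0 0 -0.15 0 0 0; 0 0 -0.4 0 0 0",
  "fingers": 0.2
}}

```text
clock: 28.6
position: [402.6, -195.7, 139.7]
tcp_rot: [[-0.092, 0.996, -0.003], [0.996, 0.092, 0.002], [0.002, -0.003, -1.0]]
ft_force: [0.2, -0.4, -0.5]
grip_width: 51.2
```

{"api": "play_rows", "payload": {
  "deltas": "0 0 -0.3 0 0 0; 0 0 -0.6 0 0 0; 0 0 -0.9 0 0 0; 0 0 -0.9 0 0 0; 0 0 -0.9 0 0 0"
}}

```text
clock: 29.1
position: [403.7, -196.5, 248.6]
tcp_rot: [[-0.091, 0.996, 0.001], [0.996, 0.091, -0.001], [-0.001, 0.001, -1.0]]
ft_force: [-0.8, 0.0, -0.7]
grip_width: 51.0
```

Run:
```python
from h import *
st(); shot("wrist","g4"); shot("top","g4t"); shot("side","g4s")
```

```text
t 29.1 p [ 403.7 -196.5  248.6] yaw 1.662 tilt [ 0.001 -0.001 -1.   ] F [-0.8  0.  -0.7] w 51.0
```

View pics/g4.png

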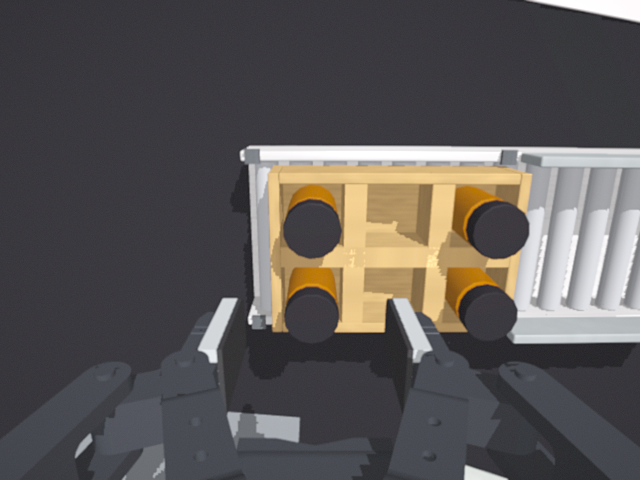

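View pics/g4s.png

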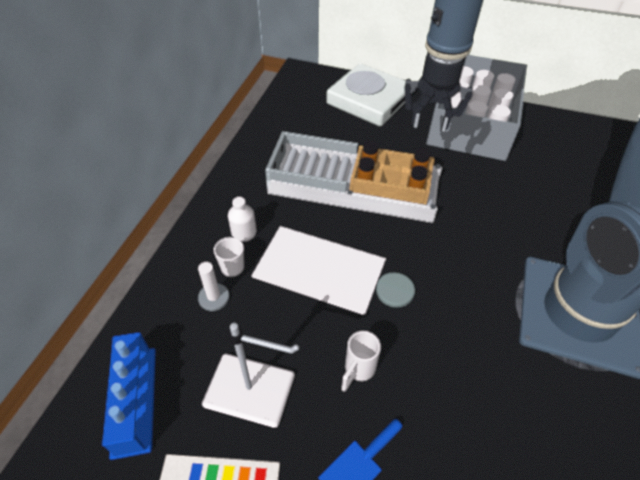

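All four jars stand in the carton and the mat is empty. Before pushing, I'll turn the tool so that both fingers meet the carton's near face.

{"api": "play_rows", "payload": {
  "deltas": "-0.1 -0.1 0 0 0 0.07; -0.2 -0.2 0 0 0 0.14; -0.3 -0.35 0 0 0 0.21; -0.39 -0.5 0 0 0 0.28; -0.39 -0.5 0 0 0 0.35",
  "fingers": 0.2
}}

```text
clock: 29.75
position: [345.3, -249.6, 246.8]
tcp_rot: [[0.579, 0.816, -0.003], [0.816, -0.579, 0.001], [-0.001, -0.003, -1.0]]
ft_force: [-0.0, 0.8, -0.1]
grip_width: 51.4
```

{"api": "play_rows", "payload": {
  "deltas": "0 0 0 0 0 0.07; 0 0 0 0 0 0.14; 0 0 0 0 0 0.21; 0 0 0 0 0 0.28; 0 0 0 0 0 0.35"
}}

```text
clock: 30.25
position: [347.6, -247.9, 246.9]
tcp_rot: [[0.967, 0.255, -0.002], [0.255, -0.967, 0.001], [-0.002, -0.002, -1.0]]
ft_force: [-0.5, -0.3, 0.2]
grip_width: 51.1
```

{"api": "play_rows", "payload": {
  "deltas": "0 0 0 0 0 0.07; 0 0 0 0 0 0.08; 0 0 0 0 0 0.08"
}}

```text
clock: 30.55
position: [347.9, -248.0, 247.4]
tcp_rot: [[0.994, 0.106, -0.001], [0.106, -0.994, 0.001], [-0.001, -0.001, -1.0]]
ft_force: [-0.1, -0.2, -0.8]
grip_width: 51.4
```

Run:
```python
from h import *
st(); shot("wrist","h1");go([347.8,-248.9,140],0.09)
```

```text
t 30.6 p [ 347.9 -248.   247.4] yaw 0.106 tilt [-0.001  0.001 -1.   ] F [-0.1 -0.2 -0.8] w 51.4
delta [-0.001  0.008  0.896] [-0.     0.     0.008]
```

View pics/h1.png

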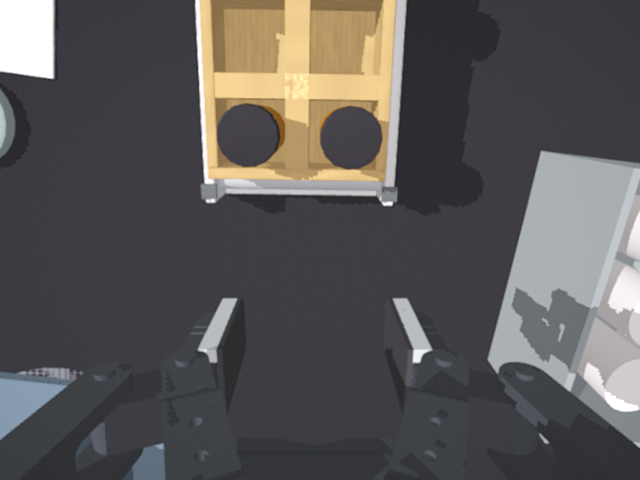

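{"api": "play_rows", "payload": {
  "deltas": "0 0 0.3 0 0 0.01; 0 0 0.6 0 0 0.01; 0 0 0.9 0 0 0.01; 0 0 0.9 0 0 0.01"
}}

```text
clock: 31.0
position: [345.9, -246.9, 136.9]
tcp_rot: [[0.996, 0.086, -0.006], [0.086, -0.996, 0.004], [-0.005, -0.005, -1.0]]
ft_force: [-0.6, 0.6, 0.7]
grip_width: 51.1
```

{"api": "play_rows", "payload": {
  "deltas": "0 0 0.2 0 0 0; 0 0 0.4 0 0 0; 0 0 0.6 0 0 0; 0 0 0.64 0 0 0; 0 0 0.64 0 0 0"
}}

```text
clock: 31.5
position: [348.4, -248.4, 63.9]
tcp_rot: [[0.996, 0.084, -0.0], [0.084, -0.996, 0.0], [-0.0, -0.0, -1.0]]
ft_force: [1.2, -0.3, 0.1]
grip_width: 51.5
```

Run:
```python
from h import *
st(); shot("wrist","h2"); shot("side","h2s")
```

```text
t 31.5 p [ 348.4 -248.4   63.9] yaw 0.084 tilt [-0.  0. -1.] F [ 1.2 -0.3  0.1] w 51.5
```

View pics/h2.png

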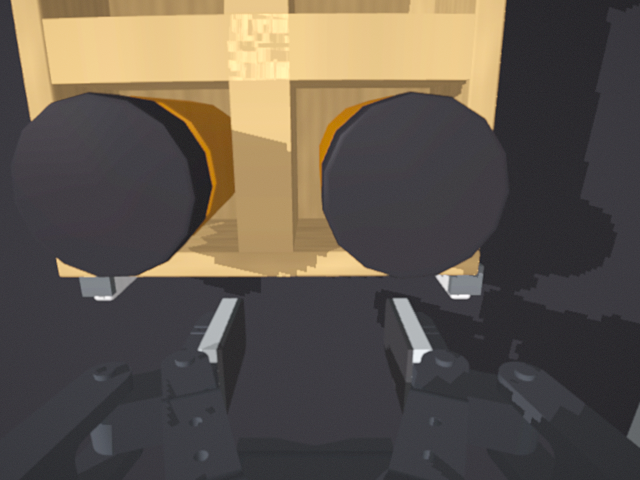

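The fingers are behind the near face, clear of the end posts. I'll push at about 40 mm/s.

{"api": "play_rows", "payload": {
  "deltas": "0.02 0 0 0 0 0; 0.04 0 0 0 0 0; 0.06 0 0 0 0 0; 0.08 0 0 0 0 0; 0.1 0 0 0 0 0"
}}

```text
clock: 32.1
position: [360.4, -247.3, 63.4]
tcp_rot: [[0.997, 0.083, 0.0], [0.083, -0.997, -0.0], [0.0, 0.0, -1.0]]
ft_force: [0.1, -0.2, 0.1]
grip_width: 50.9
```

{"api": "play_rows", "payload": {
  "deltas": "0.02 0 0 0 0 0; 0.04 0 0 0 0 0; 0.06 0 0 0 0 0; 0.08 0 0 0 0 0; 0.11 0 0 0 0 0"
}}

```text
clock: 32.6
position: [372.8, -246.1, 63.2]
tcp_rot: [[0.997, 0.082, -0.001], [0.082, -0.997, 0.0], [-0.001, -0.0, -1.0]]
ft_force: [-3.5, 0.5, 0.5]
grip_width: 51.1
```

{"api": "play_rows", "payload": {
  "deltas": "0.03 0 0 0 0 0; 0.06 0 0 0 0 0; 0.09 0 0 0 0 0; 0.12 0 0 0 0 0; 0.15 0 0 0 0 0"
}}

```text
clock: 33.1
position: [391.6, -244.6, 63.2]
tcp_rot: [[0.997, 0.083, 0.0], [0.083, -0.997, 0.0], [0.0, -0.0, -1.0]]
ft_force: [-1.0, 0.8, -0.1]
grip_width: 51.4
```

Run:
```python
from h import *
st(); shot("wrist","h3")
```

```text
t 33.1 p [ 391.6 -244.6   63.2] yaw 0.083 tilt [ 0.  0. -1.] F [-1.   0.8 -0.1] w 51.4
```

View pics/h3.png

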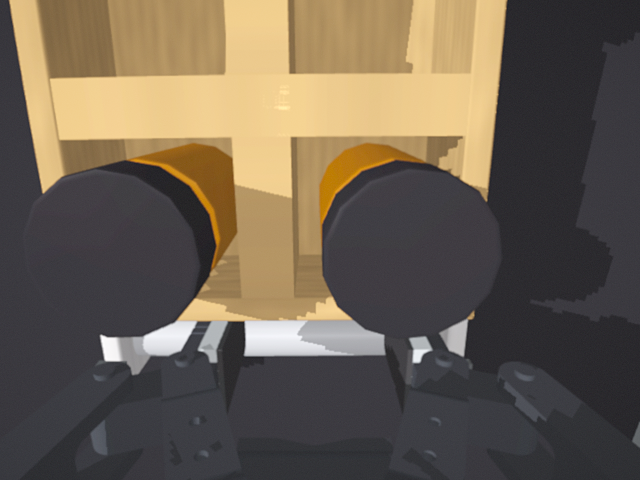

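The carton moves with the fingers, at about 1 N. I'll keep going.

{"api": "play_rows", "payload": {
  "deltas": "0.04 0 0 0 0 0; 0.08 0 0 0 0 0; 0.12 0 0 0 0 0; 0.16 0 0 0 0 0; 0.2 0 0 0 0 0"
}}

```text
clock: 33.65
position: [415.6, -242.7, 63.3]
tcp_rot: [[0.997, 0.083, 0.0], [0.083, -0.997, 0.0], [0.0, 0.0, -1.0]]
ft_force: [-3.6, 0.3, 2.0]
grip_width: 51.1
```

{"api": "play_rows", "payload": {
  "deltas": "0.04 0 0 0 0 0; 0.08 0 0 0 0 0; 0.12 0 0 0 0 0; 0.16 0 0 0 0 0; 0.2 0 0 0 0 0"
}}

```text
clock: 34.15
position: [439.3, -240.6, 63.3]
tcp_rot: [[0.997, 0.083, -0.0], [0.083, -0.997, 0.0], [-0.0, -0.0, -1.0]]
ft_force: [-3.2, 0.7, 1.8]
grip_width: 51.0
```

{"api": "play_rows", "payload": {
  "deltas": "0.04 0 0 0 0 0; 0.08 0 0 0 0 0; 0.12 0 0 0 0 0; 0.16 0 0 0 0 0; 0.2 0 0 0 0 0"
}}

```text
clock: 34.65
position: [463.2, -238.6, 63.2]
tcp_rot: [[0.997, 0.083, -0.0], [0.083, -0.997, 0.0], [-0.0, -0.0, -1.0]]
ft_force: [-3.2, 2.4, 0.9]
grip_width: 51.1
```

{"api": "play_rows", "payload": {
  "deltas": "0.04 0 0 0 0 0; 0.08 0 0 0 0 0; 0.12 0 0 0 0 0; 0.16 0 0 0 0 0; 0.2 0 0 0 0 0"
}}

```text
clock: 35.15
position: [487.2, -236.8, 63.3]
tcp_rot: [[0.997, 0.083, -0.0], [0.083, -0.997, -0.0], [-0.0, 0.0, -1.0]]
ft_force: [-3.0, 0.1, 0.5]
grip_width: 50.9
```

Run:
```python
from h import *
st(); shot("wrist","h4")
```

```text
t 35.1 p [ 487.2 -236.8   63.3] yaw 0.083 tilt [-0. -0. -1.] F [-3.   0.1  0.5] w 50.9
```

View pics/h4.png

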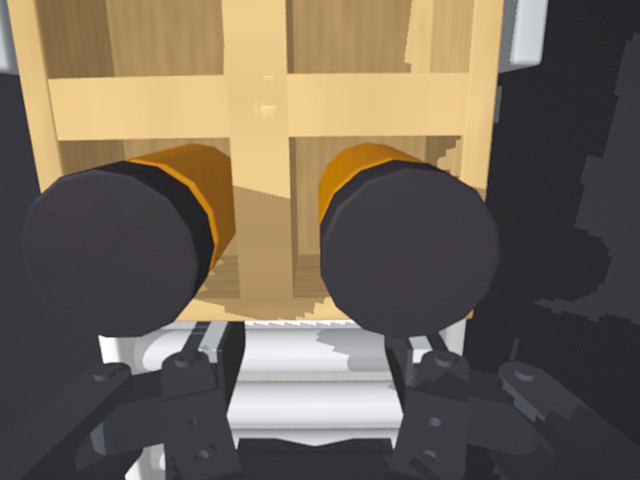

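{"api": "play_rows", "payload": {
  "deltas": "0.04 0 0 0 0 0; 0.08 0 0 0 0 0; 0.12 0 0 0 0 0; 0.16 0 0 0 0 0; 0.2 0 0 0 0 0"
}}

```text
clock: 35.7
position: [511.3, -234.8, 63.3]
tcp_rot: [[0.997, 0.083, 0.0], [0.083, -0.997, -0.0], [0.0, 0.0, -1.0]]
ft_force: [-2.5, 0.0, 1.7]
grip_width: 50.8
```

{"api": "play_rows", "payload": {
  "deltas": "0.035 0 0 0 0 0; 0.07 0 0 0 0 0; 0.1 0 0 0 0 0; 0.13 0 0 0 0 0; 0.16 0 0 0 0 0"
}}

```text
clock: 36.2
position: [530.1, -233.1, 63.3]
tcp_rot: [[0.997, 0.083, -0.0], [0.083, -0.997, 0.0], [-0.0, -0.0, -1.0]]
ft_force: [-2.9, 0.2, 2.5]
grip_width: 51.4
```

{"api": "play_rows", "payload": {
  "deltas": "0.025 0 0 0 0 0; 0.05 0 0 0 0 0; 0.07 0 0 0 0 0; 0.085 0 0 0 0 0; 0.1 0 0 0 0 0"
}}

```text
clock: 36.7
position: [541.9, -232.1, 63.3]
tcp_rot: [[0.997, 0.083, -0.0], [0.083, -0.997, 0.0], [-0.0, -0.0, -1.0]]
ft_force: [-2.6, -0.5, 2.1]
grip_width: 51.3
```

Run:
```python
from h import *
st(); shot("wrist","h5"); im,o=shot("top","h5t"); cv2.imwrite("pics/h5tc.png",cv2.resize(im[150:340,360:470],None,fx=5,fy=3.1,interpolation=cv2.INTER_CUBIC))
```

```text
t 36.7 p [ 541.9 -232.1   63.3] yaw 0.083 tilt [-0.  0. -1.] F [-2.6 -0.5  2.1] w 51.3
```

View pics/h5tc.png

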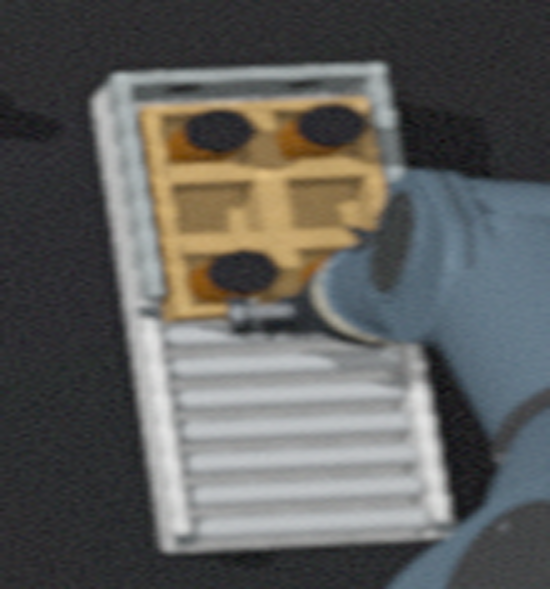

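Close to the stop now, so I'll creep at about 15 mm/s.

{"api": "play_rows", "payload": {
  "deltas": "0.012 0 0 0 0 0; 0.024 0 0 0 0 0; 0.036 0 0 0 0 0; 0.048 0 0 0 0 0; 0.06 0 0 0 0 0"
}}

```text
clock: 37.3
position: [549.1, -231.5, 63.3]
tcp_rot: [[0.997, 0.083, -0.0], [0.083, -0.997, 0.0], [-0.0, -0.0, -1.0]]
ft_force: [-2.0, 0.8, 0.7]
grip_width: 51.1
```

{"api": "play_rows", "payload": {
  "deltas": "0.012 0 0 0 0 0; 0.024 0 0 0 0 0; 0.036 0 0 0 0 0; 0.048 0 0 0 0 0; 0.06 0 0 0 0 0"
}}

```text
clock: 37.8
position: [556.3, -230.9, 63.3]
tcp_rot: [[0.997, 0.083, -0.0], [0.083, -0.997, 0.0], [-0.0, -0.0, -1.0]]
ft_force: [-1.7, 0.8, 1.8]
grip_width: 50.9
```

{"api": "play_rows", "payload": {
  "deltas": "0.01 0 0 0 0 0; 0.02 0 0 0 0 0; 0.03 0 0 0 0 0"
}}

```text
clock: 38.1
position: [559.9, -230.6, 63.3]
tcp_rot: [[0.997, 0.083, 0.0], [0.083, -0.997, 0.0], [0.0, -0.0, -1.0]]
ft_force: [-1.7, 0.9, 0.3]
grip_width: 51.3
```

{"api": "play_rows", "payload": {
  "deltas": "0.01 0 0 0 0 0; 0.02 0 0 0 0 0; 0.02 0 0 0 0 0"
}}

```text
clock: 38.4
position: [562.6, -230.6, 63.3]
tcp_rot: [[0.997, 0.083, 0.001], [0.083, -0.997, -0.0], [0.001, 0.0, -1.0]]
ft_force: [-0.8, 1.4, -0.7]
grip_width: 51.1
```

Run:
```python
from h import *
st(); im,o=shot("top","h6t"); cv2.imwrite("pics/h6tc.png",cv2.resize(im[160:250,370:450],None,fx=7,fy=6.5,interpolation=cv2.INTER_CUBIC))
```

```text
t 38.4 p [ 562.6 -230.6   63.3] yaw 0.083 tilt [ 0.001 -0.    -1.   ] F [-0.8  1.4 -0.7] w 51.1
```

View pics/h6tc.png

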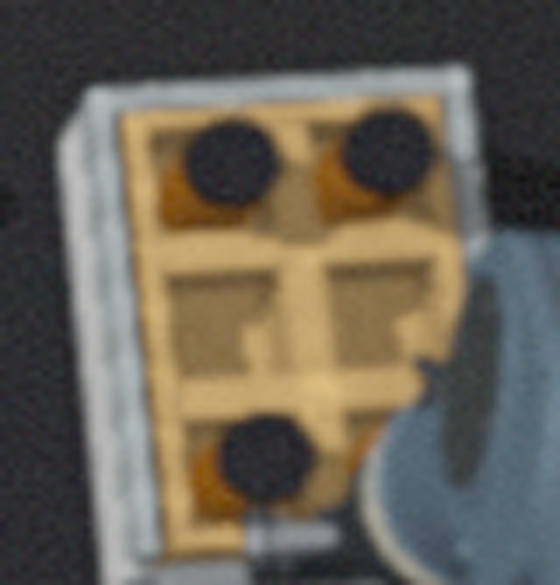

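{"api": "play_rows", "payload": {
  "deltas": "0.01 0 0 0 0 0; 0.01 0 0 0 0 0; 0.02 0 0 0 0 0; 0.02 0 0 0 0 0"
}}

```text
clock: 38.85
position: [564.5, -230.5, 63.3]
tcp_rot: [[0.997, 0.083, -0.0], [0.083, -0.997, -0.0], [-0.0, 0.0, -1.0]]
ft_force: [-1.1, 0.6, 1.8]
grip_width: 51.4
```

{"api": "play_rows", "payload": {
  "deltas": "0.01 0 0 0 0 0; 0.01 0 0 0 0 0; 0.01 0 0 0 0 0"
}}

```text
clock: 39.15
position: [564.5, -230.4, 63.2]
tcp_rot: [[0.997, 0.082, -0.002], [0.082, -0.997, -0.0], [-0.002, -0.0, -1.0]]
ft_force: [-5.8, 0.2, 3.7]
grip_width: 51.3
```

{"api": "play_rows", "payload": {
  "deltas": "0.005 0 0 0 0 0; 0.01 0 0 0 0 0; 0.01 0 0 0 0 0"
}}

```text
clock: 39.45
position: [564.5, -230.4, 63.1]
tcp_rot: [[0.997, 0.082, -0.005], [0.082, -0.997, -0.0], [-0.005, -0.0, -1.0]]
ft_force: [-10.6, -0.8, 7.1]
grip_width: 51.6
```

The carton is against the stop: position stalled while the force rose to 10 N. I'll back off slowly and then lift.

{"api": "play_rows", "payload": {
  "deltas": "-0.02 0 0 0 0 0; -0.06 0 0 0 0 0; -0.15 0 0 0 0 0; -0.25 0 0 0 0 0; -0.25 0 0 0 0 0"
}}

```text
clock: 39.95
position: [534.7, -233.2, 63.2]
tcp_rot: [[0.997, 0.081, -0.002], [0.081, -0.997, -0.0], [-0.002, 0.0, -1.0]]
ft_force: [-0.4, 0.3, -0.1]
grip_width: 51.3
```

{"api": "play_rows", "payload": {
  "deltas": "0 0 -0.25 0 0 0; 0 0 -0.6 0 0 0; 0 0 -1 0 0 0; 0 0 -1 0 0 0; 0 0 -1 0 0 0"
}}

```text
clock: 40.45
position: [537.7, -232.9, 184.7]
tcp_rot: [[0.997, 0.082, 0.003], [0.082, -0.997, -0.001], [0.003, 0.001, -1.0]]
ft_force: [-0.0, -1.0, -0.5]
grip_width: 51.2
```

{"api": "play_rows", "payload": {
  "deltas": "0 0 -0.25 0 0 0; 0 0 -0.6 0 0 0; 0 0 -0.8 0 0 0; 0 0 -0.8 0 0 0"
}}

```text
clock: 40.85
position: [538.2, -232.9, 281.4]
tcp_rot: [[0.997, 0.083, 0.004], [0.083, -0.997, -0.001], [0.003, 0.002, -1.0]]
ft_force: [-0.3, 0.4, 0.0]
grip_width: 51.3
```

Run:
```python
from h import *
st(); shot("wrist","h7"); im,o=shot("top","h7t"); cv2.imwrite("pics/h7tc.png",cv2.resize(im[160:250,370:450],None,fx=7,fy=6.5,interpolation=cv2.INTER_CUBIC))
```

```text
t 40.9 p [ 538.2 -232.9  281.4] yaw 0.083 tilt [ 0.004 -0.001 -1.   ] F [-0.3  0.4  0. ] w 51.3
```

View pics/h7.png

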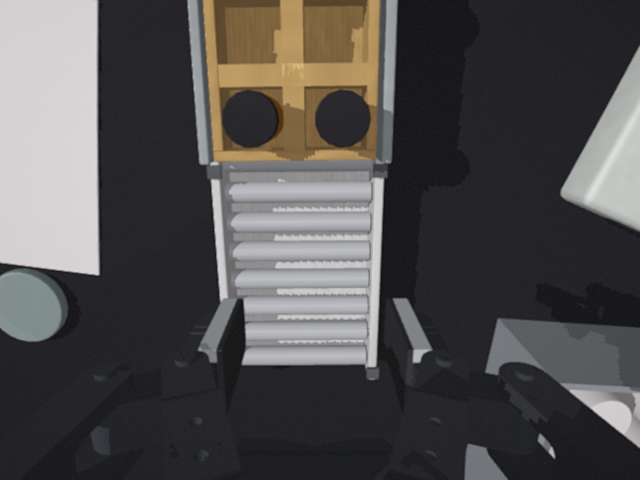

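View pics/h7tc.png

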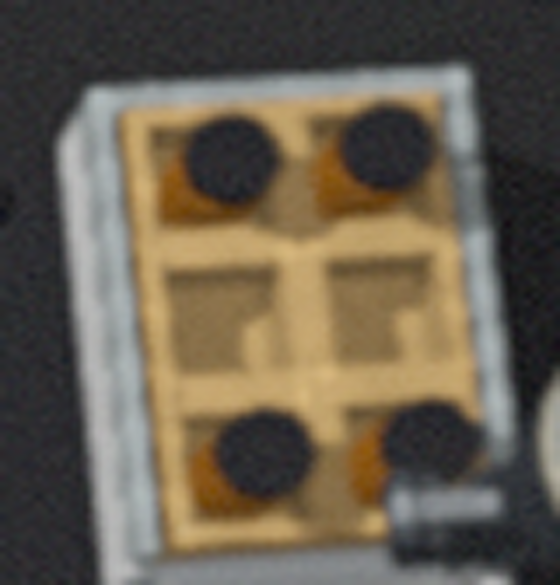

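The carton is home with all four jars upright. Next is the jug: I'll rotate and move towards it.

{"api": "play_rows", "payload": {
  "deltas": "0.02 -0.2 0 0 0 -0.07; 0.04 -0.4 0 0 0 -0.14; 0.06 -0.7 0 0 0 -0.21; 0.08 -0.95 0 0 0 -0.28; 0.08 -0.95 0 0 0 -0.35",
  "fingers": 1
}}

```text
clock: 41.45
position: [536.5, -112.9, 277.6]
tcp_rot: [[0.7, 0.714, -0.003], [0.714, -0.7, 0.003], [0.0, -0.004, -1.0]]
ft_force: [0.3, -0.3, 0.0]
grip_width: 85.2
```

Run:
```python
from h import *
st(); go([430,290,300],1.347)
```

```text
t 41.5 p [ 536.5 -112.9  277.6] yaw 0.795 tilt [-0.003  0.003 -1.   ] F [ 0.3 -0.3  0. ] w 85.2
delta [ 1.776 -2.985 -0.175] [-0.002 -0.001 -0.276]
```

{"api": "play_rows", "payload": {
  "deltas": "0.15 -0.25 -0.05 0 0 -0.07; 0.3 -0.5 -0.1 0 0 -0.14; 0.45 -0.75 -0.15 0 0 -0.21; 0.58 -0.97 -0.17 0 0 -0.27; 0.58 -0.97 -0.17 0 0 -0.27"
}}

```text
clock: 41.95
position: [502.8, 17.9, 298.7]
tcp_rot: [[0.235, 0.972, -0.002], [0.972, -0.235, 0.002], [0.001, -0.003, -1.0]]
ft_force: [-0.2, -1.2, 0.6]
grip_width: 85.0
```

Run:
```python
from h import *
st(); go([430,290,300],1.347)
```

```text
t 42.0 p [502.8  17.9 298.7] yaw 1.333 tilt [-0.002  0.002 -1.   ] F [-0.2 -1.2  0.6] w 85.0
delta [ 2.061 -1.123 -0.005] [-0.001 -0.001 -0.007]
```

{"api": "play_rows", "payload": {
  "deltas": "0.4 -0.2 0 0 0 0; 0.7 -0.4 0 0 0 0; 1 -0.56 0 0 0 0; 1 -0.56 0 0 0 0"
}}

```text
clock: 42.35
position: [466.5, 151.3, 298.7]
tcp_rot: [[0.239, 0.971, -0.002], [0.971, -0.239, 0.002], [0.002, -0.003, -1.0]]
ft_force: [0.3, -0.0, 0.7]
grip_width: 85.5
```

{"api": "play_rows", "payload": {
  "deltas": "0.4 -0.2 0 0 0 0; 0.7 -0.4 0 0 0 0; 1 -0.53 0 0 0 0; 1 -0.53 0 0 0 0; 1 -0.53 0 0 0 0"
}}

```text
clock: 42.85
position: [436.4, 277.7, 298.1]
tcp_rot: [[0.245, 0.97, -0.002], [0.97, -0.245, -0.001], [-0.002, -0.002, -1.0]]
ft_force: [0.2, -0.4, -0.2]
grip_width: 85.4
```

Run:
```python
from h import *
st(); shot("wrist","j1")
```

```text
t 42.9 p [436.4 277.7 298.1] yaw 1.324 tilt [-0.002 -0.001 -1.   ] F [ 0.2 -0.4 -0.2] w 85.4
```

View pics/j1.png

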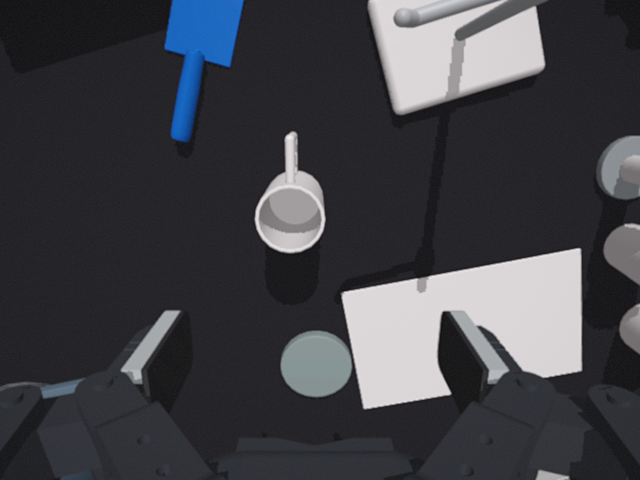

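The jug's rim is centred at (290,217), and its upper handle arm runs from (290,182) up to (291,135).

Run:
```python
from h import *
r=onz("wrist",[(290.5,217),(256,217),(325,217)],90);h=onz("wrist",[(290,180),(291,136)],80)
print(r.round(1),np.linalg.norm(r[1]-r[2]),h.round(1))
d=h[1]-h[0];print("arm dir",np.arctan2(d[1],d[0])); d=h[1]-r[0];print(np.linalg.norm(d[:2]),np.arctan2(d[1],d[0]))
go([r[0][0]+8,r[0][1]+25,200],1.35)
```

```text
[[412.6 268.5  90. ]
 [383.9 275.8  90. ]
 [441.4 261.2  90. ]] 59.310638193499095 [[419.7 298.   80. ]
 [430.2 333.5  80. ]]
arm dir 1.2824822468742503
67.3558541707745 1.3073346861075361
delta [ 0.104 -0.165  0.819] [-0.001  0.001 -0.014]
```

Run:
```python
from h import *
go([412.6,268.5,190],1.31)
```

```text
delta [-0.114 -0.178  0.903] [-0.001  0.001  0.006]
```

{"api": "play_rows", "payload": {
  "deltas": "-0.1 -0.1 0.3 0 0 0.006; -0.11 -0.18 0.6 0 0 0.006; -0.11 -0.18 0.9 0 0 0.006; -0.11 -0.18 0.9 0 0 0.006; -0.11 -0.18 0.9 0 0 0.006"
}}

```text
clock: 43.4
position: [413.0, 269.5, 191.9]
tcp_rot: [[0.259, 0.966, -0.001], [0.966, -0.259, -0.001], [-0.001, -0.001, -1.0]]
ft_force: [0.4, 0.2, 1.2]
grip_width: 85.5
```

{"api": "play_rows", "payload": {
  "deltas": "0 0 0.2 0 0 0; 0 0 0.4 0 0 0; 0 0 0.5 0 0 0; 0 0 0.5 0 0 0; 0 0 0.5 0 0 0"
}}

```text
clock: 43.9
position: [413.1, 271.1, 132.9]
tcp_rot: [[0.257, 0.966, 0.001], [0.966, -0.257, 0.001], [0.001, 0.001, -1.0]]
ft_force: [-0.2, -0.8, 0.5]
grip_width: 85.3
```

Run:
```python
from h import *
st(); shot("wrist","j2")
```

```text
t 43.9 p [413.1 271.1 132.9] yaw 1.31 tilt [ 0.001  0.001 -1.   ] F [-0.2 -0.8  0.5] w 85.3
```

View pics/j2.png

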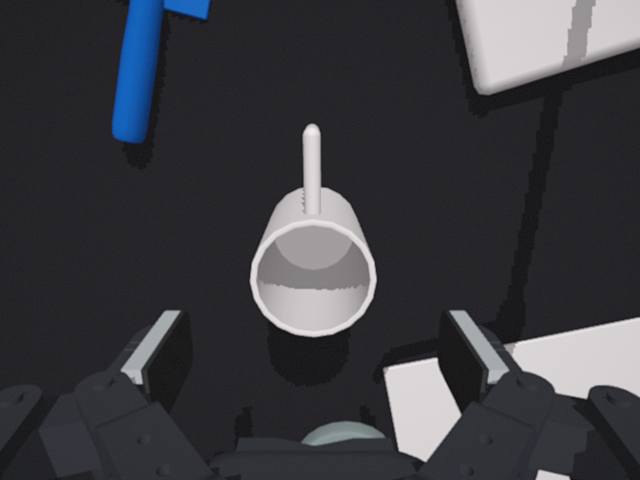

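The rim runs from (250,278) to (376,278), with its centre at (313,278). The handle end is at (313,127), so it lines up with the tool's x axis.

Run:
```python
from h import *
r=onz("wrist",[(313,279),(251,279),(376,279)],90);h=onz("wrist",[(313,126)],80);print(r.round(1),np.linalg.norm(r[1]-r[2]),h.round(1));d=h[0]-r[0];print(np.hypot(d[0],d[1]),np.arctan2(d[1],d[0]))
go([r[0][0],r[0][1],48],np.arctan2(d[1],d[0]))
```

```text
[[411.1 268.3  90. ]
 [382.5 275.9  90. ]
 [440.2 260.5  90. ]] 59.703884649898605 [[429.3 336.3  80. ]]
70.4017048498239 1.3092810138422368
delta [-0.029 -0.011  0.709] [ 0.001 -0.001  0.001]
```

{"api": "play_rows", "payload": {
  "deltas": "-0.03 -0.01 0.2 0 0 0; -0.03 -0.01 0.4 0 0 0; -0.03 -0.01 0.6 0 0 0; -0.03 -0.01 0.7 0 0 0; -0.03 -0.01 0.7 0 0 0"
}}

```text
clock: 44.45
position: [410.2, 267.5, 47.3]
tcp_rot: [[0.257, 0.966, -0.001], [0.966, -0.257, -0.001], [-0.001, -0.001, -1.0]]
ft_force: [-0.3, -0.6, -0.1]
grip_width: 85.3
```

{"api": "play_rows", "payload": {
  "deltas": "0 0 0 0 0 0; 0 0 0 0 0 0; 0 0 0 0 0 0;0 0 0 0 0 0; 0 0 0 0 0 0",
  "fingers": -0.2,
  "newtons": 30
}}

```text
clock: 44.95
position: [411.0, 268.1, 48.9]
tcp_rot: [[0.257, 0.966, 0.002], [0.966, -0.257, 0.001], [0.002, 0.002, -1.0]]
ft_force: [0.1, -0.5, 5.9]
grip_width: 58.0
```

{"api": "play_rows", "payload": {
  "deltas": "0 0 -0.2 0 0 0; 0 0 -0.5 0 0 0; 0 0 -0.8 0 0 0; 0 0 -1 0 0 0; 0 0 -1 0 0 0"
}}

```text
clock: 45.45
position: [411.7, 268.8, 171.3]
tcp_rot: [[0.258, 0.966, 0.005], [0.966, -0.258, 0.003], [0.005, 0.004, -1.0]]
ft_force: [-0.8, -0.6, -3.1]
grip_width: 58.2
```

Run:
```python
from h import *
st(); shot("wrist","j3"); shot("side","j3s")
```

```text
t 45.5 p [411.7 268.8 171.3] yaw 1.31 tilt [ 0.005  0.003 -1.   ] F [-0.8 -0.6 -3.1] w 58.2
```

View pics/j3.png

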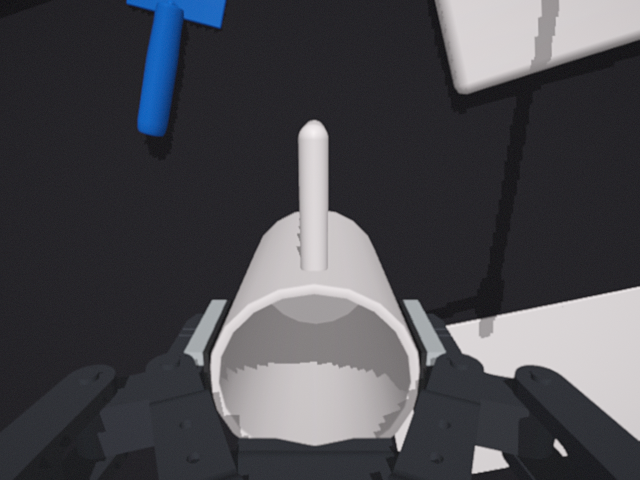

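View pics/j3s.png

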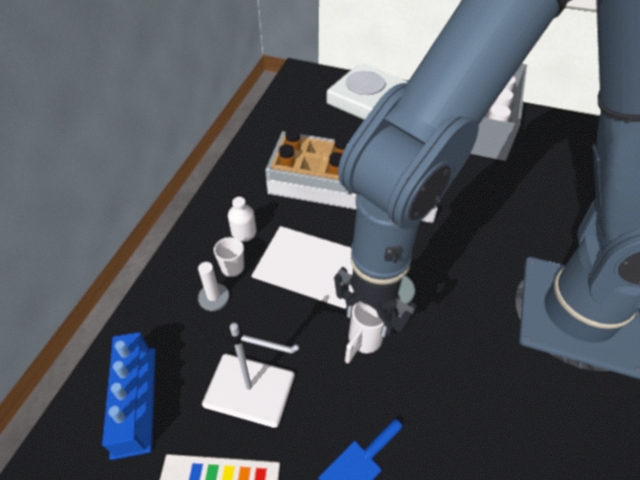

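The jug is held with its handle along the tool's x axis. I'll locate the hook by triangulation.

Run:
```python
from h import *
a=cv2.imread("pics/a_side.png")[310:430,190:320];cv2.imwrite("pics/k1.png",cv2.resize(a,None,fx=6,fy=5,interpolation=cv2.INTER_CUBIC))
a=cv2.imread("pics/a_top.png")[200:270,170:240];cv2.imwrite("pics/k2.png",cv2.resize(a,None,fx=8,fy=8,interpolation=cv2.INTER_CUBIC))
```

```text
(no output)
```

View pics/k1.png

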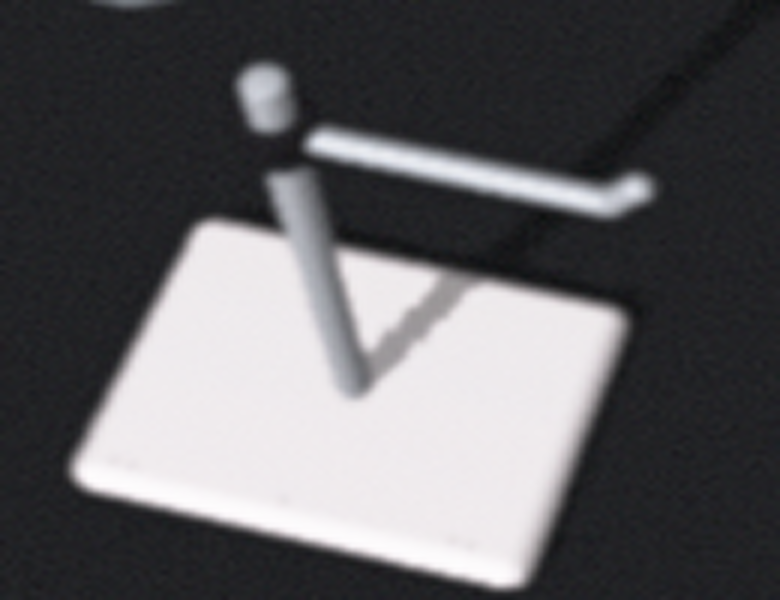

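View pics/k2.png

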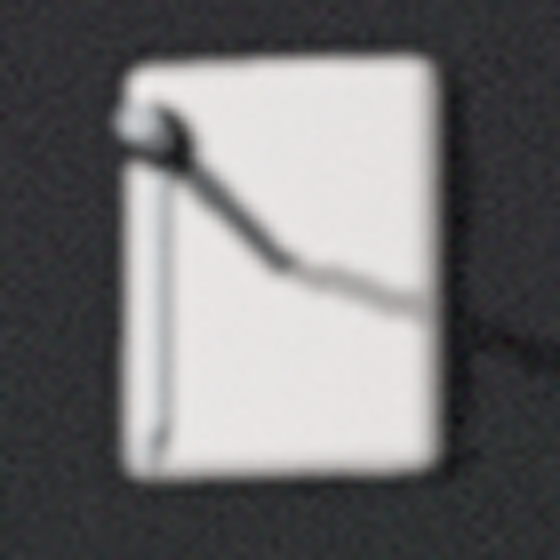

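Run:
```python
from h import *
print("top",tri((187.1,215.6),(234.2,325)))
print("bend",tri((189.4,255),(292,351)))
print("tip",tri((189.4,258),(298.3,347.4)))
for n,p in (("top",(187.1,215.6)),("side",(234.2,325))): print(n,"uptop",onz(n,[p],232).round(1))
for n,p in (("top",(189.4,255)),("side",(292,351))): print(n,"bend",onz(n,[p],220).round(1))
for n,p in (("top",(189.4,258)),("side",(298.3,347.4))): print(n,"tip",onz(n,[p],236).round(1))
for p in [(190,222),(190.5,240)]: print("hook top",onz("top",[p],220).round(1))
print("hook side",onz("side",[(190+400/6,310+160/5),(190+500/6,310+180/5)],220).round(1))
print("foot",onz("side",[(190+352/6,310+388/5)],16).round(1),onz("top",[(170+288/8,200+265/8)],16).round(1))
```

```text
top (array([600.09377328, 384.0735201 , 252.10664872]), np.float64(2.2144137613349084))
bend (array([508.09972366, 380.6896721 , 216.68450359]), np.float64(1.3453220892073214))
tip (array([498.72216009, 377.54294014, 229.12232969]), np.float64(0.8402251472484763))
top uptop [[603.4 388.4 232. ]]
side uptop [[608.2 374.7 232. ]]
top bend [[507.  379.9 220. ]]
side bend [[508.1 382.2 220. ]]
top tip [[497.4 376.  236. ]]
side tip [[497.8 380.7 236. ]]
hook top [[589.8 382.9 220. ]]
hook top [[544.4 379.2 220. ]]
hook side [[566.3 385.5 220. ]
 [538.8 383.5 220. ]]
foot [[601.  387.3  16. ]] [[599.8 380.   16. ]]
```

The hook line is about y ≈ 381 at x = 545 with yaw ≈ 0.06, and the tip is near x = 497. I'll move the jug to a point short of the tip.

{"api": "play_rows", "payload": {
  "deltas": "0.1 0.05 -0.2 0 0 -0.04; 0.2 0.1 -0.4 0 0 -0.08; 0.4 0.2 -0.45 0 0 -0.12; 0.61 0.32 -0.45 0 0 -0.16; 0.61 0.32 -0.45 0 0 -0.16"
}}

```text
clock: 46.05
position: [467.8, 330.2, 220.3]
tcp_rot: [[-0.062, 0.998, -0.001], [0.998, 0.062, 0.001], [0.001, -0.001, -1.0]]
ft_force: [-0.2, -0.5, -0.7]
grip_width: 58.2
```

{"api": "play_rows", "payload": {
  "deltas": "0 0 0 0 0 0; 0 0 0 0 0 0; 0 0 0 0 0 0"
}}

```text
clock: 46.35
position: [465.6, 327.6, 221.4]
tcp_rot: [[-0.06, 0.998, -0.0], [0.998, 0.06, -0.001], [-0.001, -0.001, -1.0]]
ft_force: [-1.6, 0.4, -0.4]
grip_width: 58.2
```

Run:
```python
from h import *
st(); shot("wrist","k3"); shot("side","k3s"); go([467.8,330,225.5],1.631)
```

```text
t 46.4 p [465.6 327.6 221.4] yaw 1.63 tilt [-0.    -0.001 -1.   ] F [-1.6  0.4 -0.4] w 58.2
delta [ 0.017  0.017 -0.032] [ 0.  0. -0.]
```

View pics/k3.png

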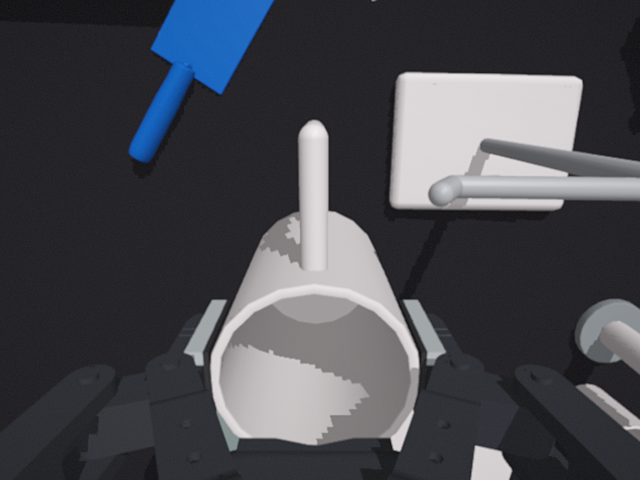

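View pics/k3s.png

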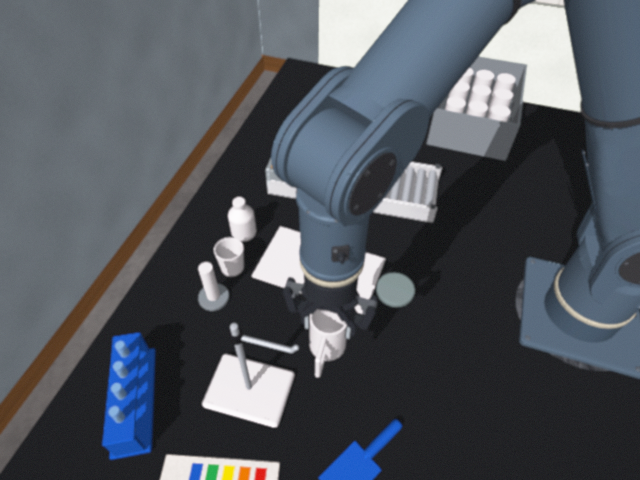

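The hook's tip is at (441,192), and its level part runs from (465,187) to (638,189), parallel to the jaws. I'll check its position.

Run:
```python
from h import *
o=observe()
L=onz("wrist",[(480,187.5),(630,189)],220);print(L.round(1),np.arctan2(*(L[1]-L[0])[[1,0]]))
print("tip",onz("wrist",[(441,191)],236).round(1))
R=np.array(o["tcp_rot"]);p=np.array(o["position"])
for nm,loc in (("outer",[70,0,48.5-80]),("outertopaxis",[66,0,-31.5])): 
  w=p+R@np.array(loc);print(nm,w.round(1),proj("wrist",[w]).round(1))
print("H",(p+R@[46,0,48.5-50]).round(1))
# jug handle arm pixels top surface z
print(onz("wrist",[(314,124),(314,268)],p[2]+31.5).round(1))
```

```text
[[520.4 379.1 220. ]
 [574.9 382.1 220. ]] 0.05491262925010339
tip [[501.8 379.6 236. ]]
outer [461.8 397.8 253.2] [[317.  124.5]]
outertopaxis [462.  393.8 253.2] [[316.9 140.2]]
H [463.2 373.8 223.2]
[[461.  397.9 253.2]
 [463.3 358.2 253.2]]
```

{"api": "play_rows", "payload": {
  "deltas": "0.02 0 -0.035 0 0 0; 0.02 0 -0.035 0 0 0; 0.02 0 -0.035 0 0 0; 0.02 0 -0.035 0 0 0"
}}

```text
clock: 46.85
position: [466.1, 330.7, 225.9]
tcp_rot: [[-0.06, 0.998, 0.0], [0.998, 0.06, -0.0], [-0.0, 0.0, -1.0]]
ft_force: [0.0, 0.1, -0.3]
grip_width: 57.8
```

{"api": "play_rows", "payload": {
  "deltas": "0 0.08 0 0 0 0; 0 0.16 0 0 0 0; 0 0.24 0 0 0 0; 0 0.32 0 0 0 0; 0 0.36 0 0 0 0"
}}

```text
clock: 47.35
position: [510.6, 333.2, 225.6]
tcp_rot: [[-0.059, 0.998, -0.0], [0.998, 0.059, 0.0], [0.0, -0.0, -1.0]]
ft_force: [0.9, -0.3, -1.1]
grip_width: 58.1
```

Run:
```python
from h import *
st(); shot("wrist","k4"); im,o=shot("side","k4s"); cv2.imwrite("pics/k4sc.png",cv2.resize(im[290:440,190:390],None,fx=4,fy=4,interpolation=cv2.INTER_CUBIC))
```

```text
t 47.4 p [510.6 333.2 225.6] yaw 1.63 tilt [-0.  0. -1.] F [ 0.9 -0.3 -1.1] w 58.1
```

View pics/k4.png

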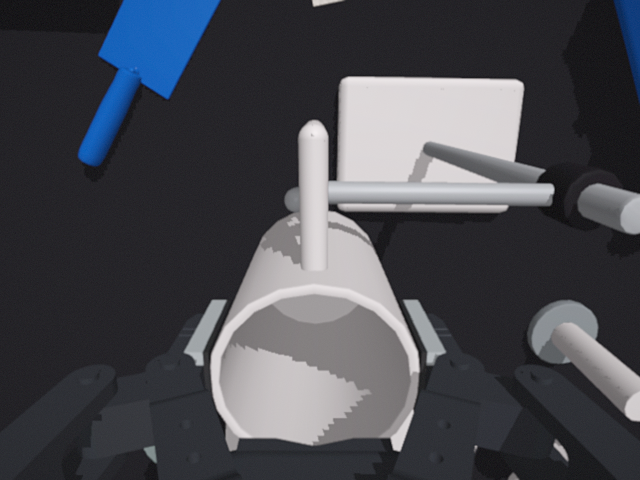

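View pics/k4sc.png

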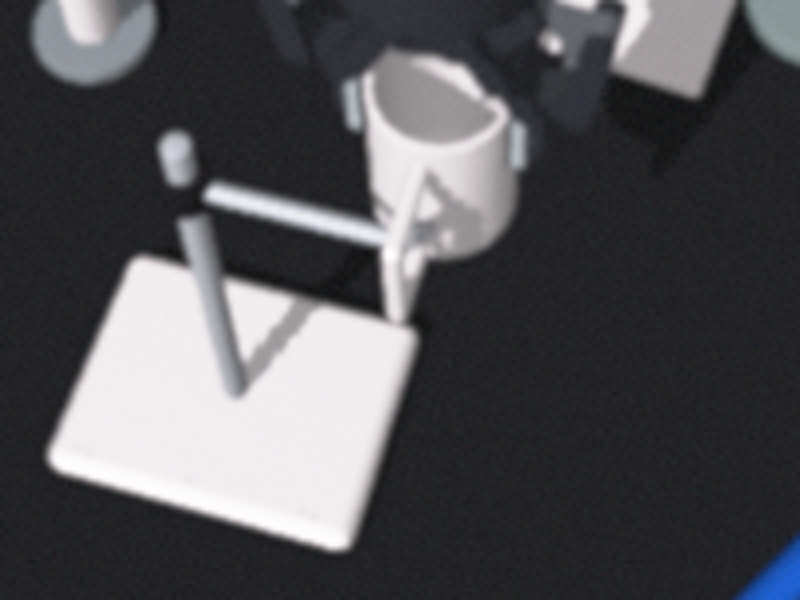

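The hook is threaded through the loop without contact: its tip at (295,199) shows past the handle arm. I'll advance to the hook point.

{"api": "play_rows", "payload": {
  "deltas": "0 0.08 0 0 0 0; 0 0.16 0 0 0 0; 0 0.24 0 0 0 0; 0 0.3 0 0 0 0; 0 0.3 0 0 0 0"
}}

```text
clock: 47.95
position: [546.3, 335.3, 225.6]
tcp_rot: [[-0.059, 0.998, -0.0], [0.998, 0.059, 0.0], [0.0, -0.0, -1.0]]
ft_force: [-0.1, 0.5, -0.5]
grip_width: 57.8
```

{"api": "play_rows", "payload": {
  "deltas": "0 0 0.03 0 0 0; 0 0 0.06 0 0 0; 0 0 0.09 0 0 0; 0 0 0.12 0 0 0; 0 0 0.15 0 0 0"
}}

```text
clock: 48.45
position: [545.0, 335.5, 207.6]
tcp_rot: [[-0.06, 0.998, -0.0], [0.998, 0.06, -0.0], [-0.0, -0.0, -1.0]]
ft_force: [-0.6, -0.2, -1.1]
grip_width: 58.3
```

Run:
```python
from h import *
st(); shot("wrist","k5"); im,o=shot("side","k5s"); cv2.imwrite("pics/k5sc.png",cv2.resize(im[290:440,190:390],None,fx=4,fy=4,interpolation=cv2.INTER_CUBIC))
o=observe();R=np.array(o["tcp_rot"]);print("H",(np.array(o["position"])+R@[46,0,-1.5]).round(1))
```

```text
t 48.5 p [545.  335.5 207.6] yaw 1.631 tilt [-0. -0. -1.] F [-0.6 -0.2 -1.1] w 58.3
H [542.2 381.3 208.8]
```

View pics/k5.png

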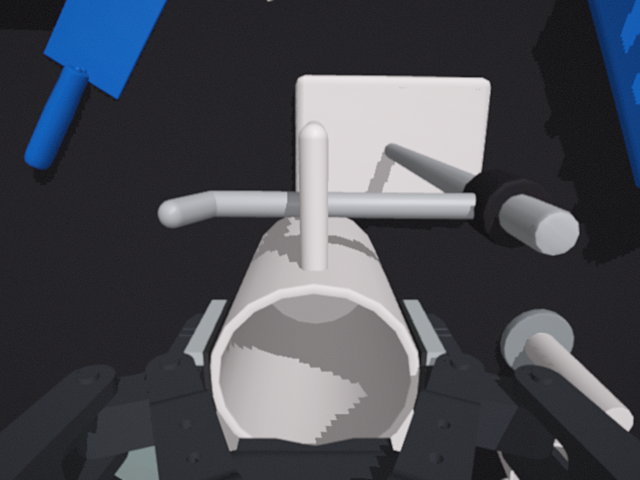

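View pics/k5sc.png

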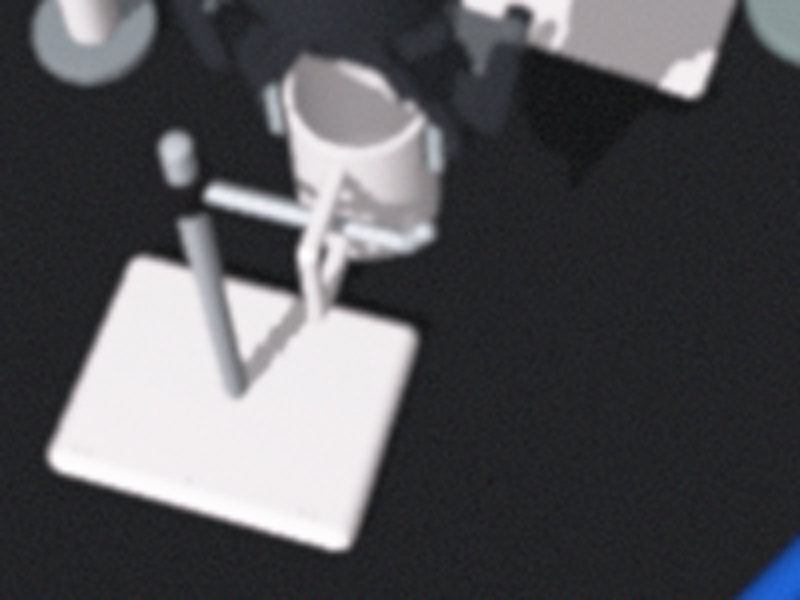

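Correctly placed on the level part of the hook. I'll lower until the arm rests on the hook.

{"api": "play_rows", "payload": {
  "deltas": "0 0 0.02 0 0 0; 0 0 0.04 0 0 0; 0 0 0.04 0 0 0"
}}

```text
clock: 48.85
position: [545.1, 335.5, 202.8]
tcp_rot: [[-0.06, 0.998, -0.0], [0.998, 0.06, -0.0], [-0.0, -0.0, -1.0]]
ft_force: [-0.6, 0.4, -0.4]
grip_width: 58.1
```

{"api": "play_rows", "payload": {
  "deltas": "0 0 0.01 0 0 0; 0 0 0.02 0 0 0; 0 0 0.02 0 0 0"
}}

```text
clock: 49.15
position: [545.2, 335.6, 200.8]
tcp_rot: [[-0.06, 0.998, 0.0], [0.998, 0.06, 0.0], [0.0, 0.0, -1.0]]
ft_force: [-0.0, -0.0, 0.3]
grip_width: 58.2
```

{"api": "play_rows", "payload": {
  "deltas": "0 0 0.01 0 0 0; 0 0 0.01 0 0 0"
}}

```text
clock: 49.35
position: [545.3, 335.7, 200.1]
tcp_rot: [[-0.06, 0.998, 0.001], [0.998, 0.06, 0.0], [0.0, 0.001, -1.0]]
ft_force: [-1.2, -1.4, 4.6]
grip_width: 58.1
```

{"api": "play_rows", "payload": {
  "deltas": "0 0 0.01 0 0 0; 0 0 0.01 0 0 0"
}}

```text
clock: 49.55
position: [545.2, 335.7, 199.2]
tcp_rot: [[-0.06, 0.998, 0.001], [0.998, 0.06, 0.0], [0.0, 0.001, -1.0]]
ft_force: [-0.8, -2.6, 6.4]
grip_width: 58.0
```

The arm is on the hook. I'll tilt the jug about the hook towards its natural hanging pose, so the release is gentle.

{"api": "play_rows", "payload": {
  "deltas": "0.015 0 0.02 0 0.037 0; 0.03 0 0.047 0 0.075 0; 0.05 0 0.07 0 0.112 0; 0.067 0 0.1 0 0.15 0; 0.067 0 0.1 0 0.15 0"
}}

```text
clock: 50.05
position: [545.9, 340.2, 185.1]
tcp_rot: [[-0.053, 0.998, -0.018], [0.954, 0.055, 0.294], [0.295, -0.001, -0.956]]
ft_force: [0.8, -4.6, 2.9]
grip_width: 57.9
```

Run:
```python
from h import *
st(); shot("wrist","k6"); print(np.round(observe()["q"],2))
```

```text
t 50.0 p [545.9 340.2 185.1] yaw 1.626 tilt [-0.018  0.294 -0.956] F [ 0.8 -4.6  2.9] w 57.9
[ 0.07  0.65 -0.91  1.7   0.35  0.84 -0.84]
```

View pics/k6.png

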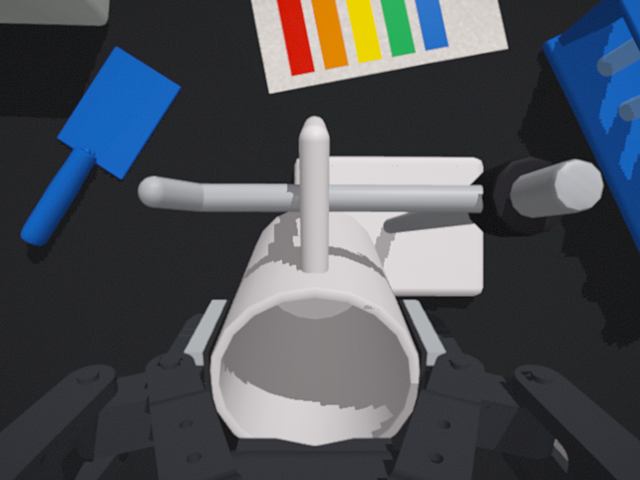

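{"api": "play_rows", "payload": {
  "deltas": "0.01 0 0.025 0 0.037 0; 0.02 0 0.05 0 0.075 0; 0.03 0 0.08 0 0.112 0; 0.04 0 0.11 0 0.15 0; 0.04 0 0.11 0 0.15 0"
}}

```text
clock: 50.6
position: [544.6, 349.4, 172.7]
tcp_rot: [[-0.045, 0.998, -0.035], [0.825, 0.057, 0.562], [0.563, -0.004, -0.826]]
ft_force: [0.7, -4.1, 2.1]
grip_width: 58.3
```

Run:
```python
from h import *
st(); shot("wrist","k7"); print(np.round(observe()["q"],2)); im,o=shot("side","k7s"); cv2.imwrite("pics/k7sc.png",cv2.resize(im[290:440,190:390],None,fx=4,fy=4,interpolation=cv2.INTER_CUBIC))
o=observe();R=np.array(o["tcp_rot"]);print("hook in tool",(R.T@(np.array([545,381,220])-o["position"])).round(1))
```

```text
t 50.6 p [544.6 349.4 172.7] yaw 1.625 tilt [-0.035  0.562 -0.826] F [ 0.7 -4.1  2.1] w 58.3
[ 0.3   0.78 -1.09  1.82  0.26  0.59 -0.67]
hook in tool [ 49.7   2.4 -20.9]
```

View pics/k7sc.png

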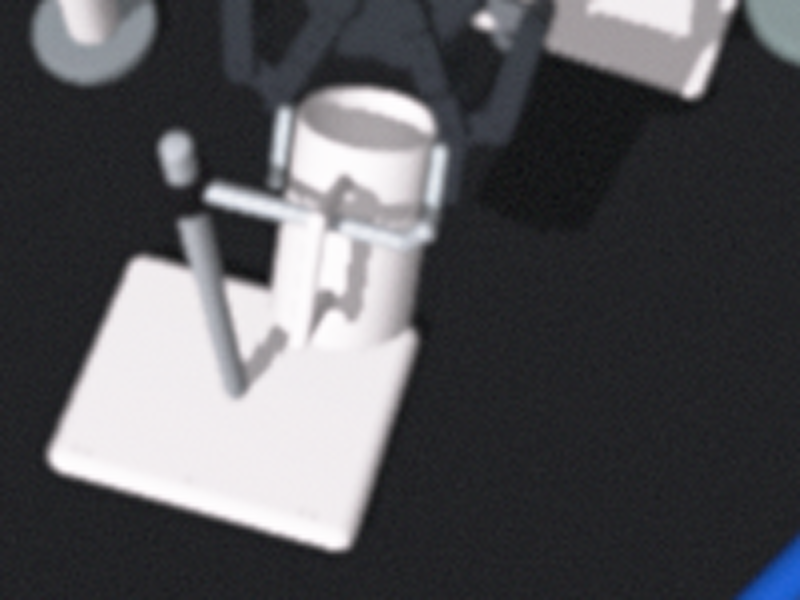

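View pics/k7.png

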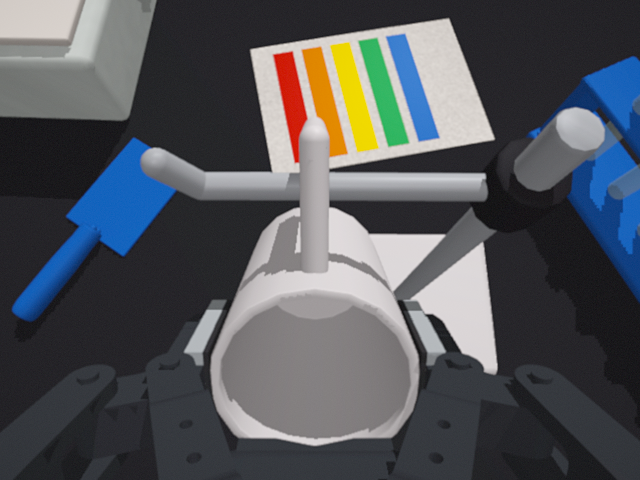

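{"api": "play_rows", "payload": {
  "deltas": "-0.02 0 0 0 0 0; -0.05 0 0 0 0 0; -0.05 0 0 0 0 0"
}}

```text
clock: 51.0
position: [544.2, 347.2, 171.7]
tcp_rot: [[-0.051, 0.998, -0.034], [0.825, 0.061, 0.563], [0.564, 0.0, -0.826]]
ft_force: [0.6, 0.7, -0.9]
grip_width: 58.2
```

{"api": "play_rows", "payload": {
  "deltas": "0.01 0 0.03 0 0.025 0; 0.02 0 0.05 0 0.05 0; 0.03 0 0.075 0 0.075 0; 0.04 0 0.1 0 0.1 0; 0.04 0 0.1 0 0.1 0"
}}

```text
clock: 51.5
position: [544.5, 356.4, 163.2]
tcp_rot: [[-0.039, 0.998, -0.043], [0.695, 0.058, 0.716], [0.718, -0.002, -0.696]]
ft_force: [1.0, -7.8, 1.3]
grip_width: 58.3
```

Run:
```python
from h import *
st(); print(np.round(observe()["q"],2)); 
o=observe();R=np.array(o["tcp_rot"]);print("hook in tool",(R.T@(np.array([545,381,220])-o["position"])).round(1))
```

```text
t 51.5 p [544.5 356.4 163.2] yaw 1.626 tilt [-0.043  0.716 -0.696] F [ 1.  -7.8  1.3] w 58.3
[ 0.43  0.93 -1.2   1.89  0.24  0.45 -0.56]
hook in tool [ 57.9   1.8 -22. ]
```

{"api": "play_rows", "payload": {
  "deltas": "-0.01 0 -0.01 0 0 0; -0.01 0 -0.01 0 0 0; -0.01 0 -0.01 0 0 0",
  "newtons": 20
}}

```text
clock: 51.8
position: [543.7, 356.5, 164.8]
tcp_rot: [[-0.043, 0.998, -0.043], [0.696, 0.061, 0.716], [0.717, 0.001, -0.697]]
ft_force: [-0.1, 0.7, -1.7]
grip_width: 58.2
```

{"api": "play_rows", "payload": {
  "deltas": "0 0 0 0 0 0; 0 0 0 0 0 0; 0 0 0 0 0 0; 0 0 0 0 0 0; 0 0 0 0 0 0",
  "fingers": 0.6
}}

```text
clock: 52.3
position: [543.9, 356.1, 164.5]
tcp_rot: [[-0.042, 0.998, -0.043], [0.695, 0.06, 0.716], [0.717, 0.0, -0.697]]
ft_force: [-0.4, 0.2, 0.6]
grip_width: 68.5
```

Run:
```python
from h import *
st(); shot("wrist","k8"); im,o=shot("side","k8s"); cv2.imwrite("pics/k8sc.png",cv2.resize(im[290:440,190:390],None,fx=4,fy=4,interpolation=cv2.INTER_CUBIC))
```

```text
t 52.3 p [543.9 356.1 164.5] yaw 1.631 tilt [-0.043  0.716 -0.697] F [-0.4  0.2  0.6] w 68.5
```

View pics/k8sc.png

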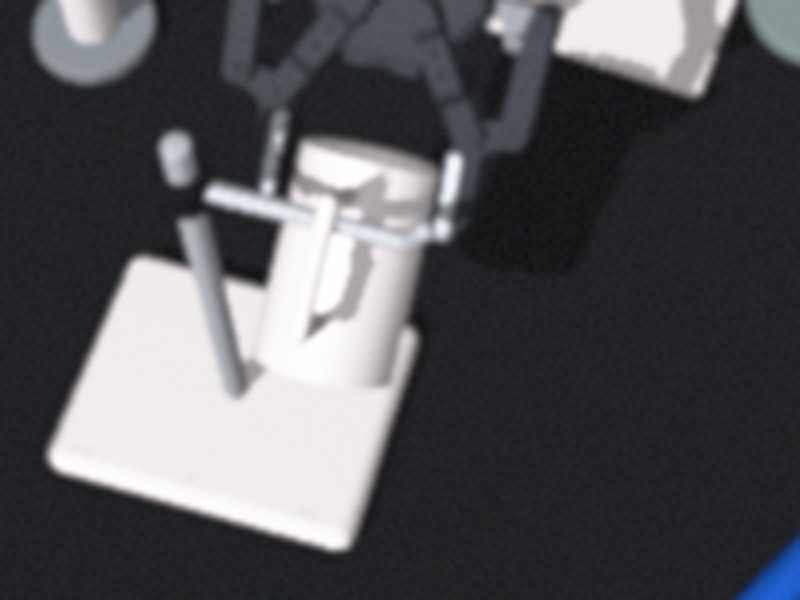

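View pics/k8.png

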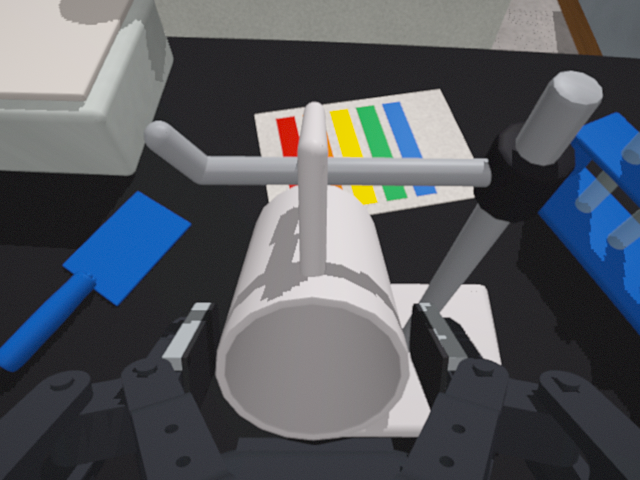

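The jug now hangs by its handle, free of the pads. I'll retreat straight back along the tool axis.

{"api": "play_rows", "payload": {
  "deltas": "0 0 -0.1 0 0 0; 0 0 -0.25 0 0 0; 0 0 -0.45 0 0 0; 0 0 -0.7 0 0 0; 0 0 -0.9 0 0 0"
}}

```text
clock: 52.9
position: [548.9, 277.2, 241.2]
tcp_rot: [[-0.042, 0.998, -0.042], [0.695, 0.059, 0.716], [0.717, 0.001, -0.697]]
ft_force: [0.2, -0.5, 0.0]
grip_width: 68.4
```

{"api": "play_rows", "payload": {
  "deltas": "0 0 -0.3 0 0 0; 0 0 -0.6 0 0 0; 0 0 -0.6 0 -0.07 0; 0 0 -0.6 0 -0.14 0; 0 0 -0.6 0 -0.2 0"
}}

```text
clock: 53.4
position: [552.2, 226.1, 292.0]
tcp_rot: [[-0.054, 0.998, -0.02], [0.921, 0.057, 0.385], [0.385, 0.003, -0.923]]
ft_force: [0.1, 0.8, -0.4]
grip_width: 67.8
```

Run:
```python
from h import *
st(); shot("wrist","l1"); im,o=shot("side","l1s");shot("top","l1t"); cv2.imwrite("pics/l1sc.png",cv2.resize(im[290:440,190:390],None,fx=4,fy=4,interpolation=cv2.INTER_CUBIC))
```

```text
t 53.4 p [552.2 226.1 292. ] yaw 1.629 tilt [-0.02   0.385 -0.923] F [ 0.1  0.8 -0.4] w 67.8
```

View pics/l1sc.png

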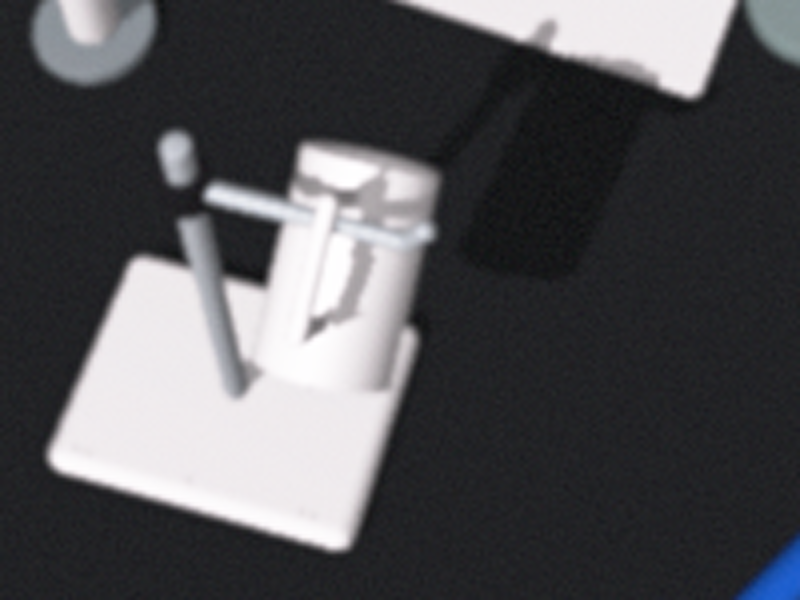

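View pics/l1t.png

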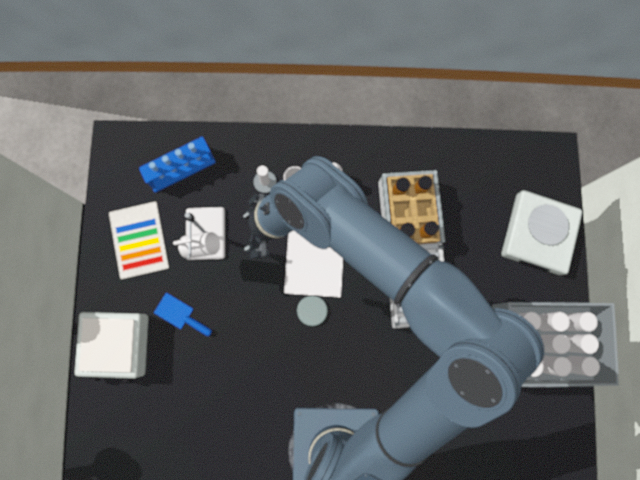

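The jug hangs still. I'll straighten the tool away from everything, let things settle, and do a final check.

{"api": "play_rows", "payload": {
  "deltas": "-0.1 0 -0.2 0 -0.07 0; -0.2 0 -0.4 0 -0.14 0; -0.3 0 -0.4 0 -0.19 0; -0.3 0 -0.4 0 -0.19 0; -0.3 0 -0.4 0 -0.19 0"
}}

```text
clock: 54.05
position: [554.6, 174.8, 318.5]
tcp_rot: [[-0.059, 0.998, -0.004], [0.998, 0.06, 0.023], [0.023, -0.003, -1.0]]
ft_force: [0.9, -0.0, 0.5]
grip_width: 67.9
```

{"api": "play_rows", "payload": {
  "deltas": "0 0 0 0 0 0; 0 0 0 0 0 0; 0 0 0 0 0 0; 0 0 0 0 0 0; 0 0 0 0 0 0"
}}

```text
clock: 54.55
position: [554.8, 175.3, 320.1]
tcp_rot: [[-0.06, 0.998, -0.001], [0.998, 0.06, 0.02], [0.02, -0.0, -1.0]]
ft_force: [-0.5, -0.5, -0.1]
grip_width: 68.4
```

{"api": "play_rows", "payload": {
  "deltas": "0 0 0 0 0 0; 0 0 0 0 0 0; 0 0 0 0 0 0; 0 0 0 0 0 0; 0 0 0 0 0 0"
}}

```text
clock: 55.05
position: [554.7, 175.5, 320.1]
tcp_rot: [[-0.06, 0.998, -0.001], [0.998, 0.06, 0.02], [0.02, 0.0, -1.0]]
ft_force: [-0.3, 0.4, -0.8]
grip_width: 68.3
```

Run:
```python
from h import *
st(); im,o=shot("side","m1s");t,o=shot("top","m1t"); cv2.imwrite("pics/m1.png",np.hstack([cv2.resize(im[110:440,190:450],(390,495)),cv2.resize(t[150:350,360:480],(297,495))]))
b=cv2.imread("pics/a_top.png").astype(int);a=cv2.imread("pics/a_side.png").astype(int)
for n,(x0,y0,x1,y1) in {"spatula":(310,415,410,480),"cyl":(190,255,232,312),"bottle":(225,190,262,243),"petri":(370,268,420,310)}.items(): print(n,np.abs(im[y0:y1,x0:x1].astype(int)-a[y0:y1,x0:x1]).mean().round(1))
```

```text
t 55.0 p [554.7 175.5 320.1] yaw 1.631 tilt [-0.001  0.02  -1.   ] F [-0.3  0.4 -0.8] w 68.3
spatula 2.2
cyl 1.7
bottle 1.6
petri 1.6
```

View pics/m1.png

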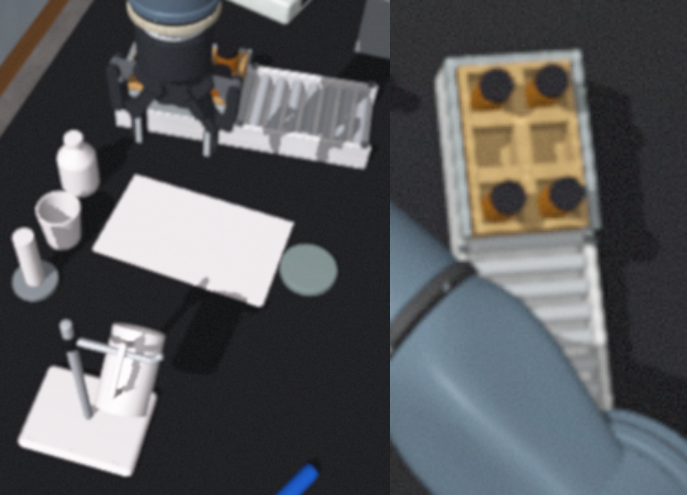

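Run:
```python
from h import *
def f(n):
    im=cv2.imread(n);h=cv2.cvtColor(im,cv2.COLOR_BGR2HSV);m=((h[...,0]>8)&(h[...,0]<25)&(h[...,1]>80)&(h[...,2]>110));m[:,:370]=0;m[:,460:]=0;m[:160]=0;m[250:]=0
    p=np.argwhere(m);return p[:,0].min(),p[:,0].max(),p[:,1].min(),p[:,1].max(),p.mean(0).round(2)
print(f("pics/h7t.png"),f("pics/m1t.png"))
finish_job()
```

```text
(np.int64(175), np.int64(245), np.int64(387), np.int64(437), array([208.96, 410.8 ])) (np.int64(175), np.int64(245), np.int64(387), np.int64(439), array([210.42, 411.86]))
the job is handed in; nothing more can be done
```

I carried out the whole job and handed it in at about 55 s of the 210 s allowed. No verdict was reported.

- **Jars:** I found four jars on the mat and stood each one upright in its own corner compartment. The last top view shows all four upright and the mat empty.
- **Carton:** After all four jars were in, I pushed it along the rollers at under 50 mm/s with about 1–4 N. I slowed to a creep near the end. At the stop the tool stalled while the force rose to about 10 N, then I backed off. Its edges in the top view have not moved since, except one side edge reading 2 px different, probably because the gripper hid that corner in the earlier picture.
- **Jug:** Its handle is threaded on the level part of the hook. I tilted the jug towards its hanging angle before letting go, and it hung still in the pictures from about 1 s and 3 s after release.
- **Other items:** The spatula, measuring cylinder, wash bottle and petri dish showed no change against the first side picture. I checked the beaker only by eye.

**Disagreements:** The top and wrist cameras differed by about 4 mm on jar positions, so I used the close wrist views. One two-camera reading put the stand's upright about 20 mm higher than its stated 232 mm. I treated that as a pixel error, and it did not affect the clearances.

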